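# Set out the sharpening stones from their pile, each in its holder

## Task

The chisel needs sharpening: take apart the pile of four sharpening stones and seat each stone fully home, flat between the cleats of the wooden holder cut to its size, ready for use. The stones are brittle, so set them down without dropping or tipping over any of them, and leave the chisel and the screwdriver where they lie.

Things in the scene. Friction and masses are not known exactly. Their poses are not given: they have to be found in the camera images.
- stone_150_centre (a point): the largest sharpening stone, a plain grey two-layer bar 150 x 58 x 25 mm, loose, at the start at the bottom of the pile on the bench, lying flat, its length within about 0.15 rad of its neighbour's. The point is its centre, half-way up; x along its length, y across its width, z up. A half turn about z makes no difference.
- stone_124_centre (a point): the second largest sharpening stone, a plain grey two-layer bar 124 x 48 x 20 mm, loose, at the start second from the bottom of the pile, lying flat, its length within about 0.15 rad of its neighbour's. The point is its centre, half-way up; x along its length, y across its width, z up. A half turn about z makes no difference.
- stone_100_centre (a point): the second smallest sharpening stone, a plain grey two-layer bar 100 x 38 x 16 mm, loose, at the start third from the bottom of the pile, lying flat, its length within about 0.15 rad of its neighbour's. The point is its centre, half-way up; x along its length, y across its width, z up. A half turn about z makes no difference.
- stone_78_centre (a point): the smallest sharpening stone, a plain grey two-layer bar 78 x 26 x 12 mm, loose, at the start on top of the pile, lying flat, its length within about 0.15 rad of its neighbour's. The point is its centre, half-way up; x along its length, y across its width, z up. A half turn about z makes no difference.
- holder_150_seat (a point): fixed wooden holder for the 150 mm stone: board 192 x 96 mm, pale cleats at both ends and four corners round a seat 156 x 64 mm (3 mm play). Point: middle of the seat floor, 14 mm above the bench; x along its length, z up. Cleats are 10 mm high, inner faces bevelled outward 5 mm; the middle 100 mm of each long side is open for fingers.
- holder_124_seat (a point): fixed wooden holder for the 124 mm stone: board 166 x 86 mm, pale cleats at both ends and four corners round a seat 130 x 54 mm (3 mm play). Point: middle of the seat floor, 14 mm above the bench; x along its length, z up. Cleats are 10 mm high, inner faces bevelled outward 5 mm; the middle 82 mm of each long side is open for fingers.
- holder_100_seat (a point): fixed wooden holder for the 100 mm stone: board 142 x 76 mm, pale cleats at both ends and four corners round a seat 106 x 44 mm (3 mm play). Point: middle of the seat floor, 14 mm above the bench; x along its length, z up. Cleats are 10 mm high, inner faces bevelled outward 5 mm; the middle 68 mm of each long side is open for fingers.
- holder_78_seat (a point): fixed wooden holder for the 78 mm stone: board 120 x 64 mm, pale cleats at both ends and four corners round a seat 84 x 32 mm (3 mm play). Point: middle of the seat floor, 14 mm above the bench; x along its length, z up. Cleats are 10 mm high, inner faces bevelled outward 5 mm; the middle 56 mm of each long side is open for fingers.
- chisel_centre (a point): loose bench chisel, 244 x 26 x 26 mm, lying on the bench roughly along the robot's x between two of the places; the point is its middle, half-way up. To be left where it lies.
- screwdriver_centre (a point): loose yellow-handled screwdriver, 161 x 21 x 20 mm, lying on the bench roughly along the robot's x between two of the places; the point is its middle, half-way up. To be left where it lies.
Things that resemble listed ones, but are neither listed nor needed, are in the scene too. Leave any pink look-alike of the part that bears stone_100_centre alone.

How it is judged (in metres and radians):
At the end, for the whole second after the job is handed in: All four stones lie at rest, flat on the floor of the holder of their own size (centre within 8 mm of the seat's middle, height within 3 mm, length in line within 0.15 rad, tilt under 0.08 rad), and nothing is held (horizontal distance between stone_150_centre and holder_150_seat below 0.008 m and z of stone_150_centre in the frame of holder_150_seat between 0.0095 and 0.0155 m and angle between the x axis of stone_150_centre and the x axis of holder_150_seat, either way round below 0.15 rad and angle between each of stone_150_centre, stone_124_centre, stone_100_centre, stone_78_centre's own z axis and vertical below 0.08 rad and linear speed of each of stone_150, stone_124, stone_100, stone_78 below 0.02 m/s and horizontal distance between stone_124_centre and holder_124_seat below 0.008 m and z of stone_124_centre in the frame of holder_124_seat between 0.007 and 0.013 m and angle between the x axis of stone_124_centre and the x axis of holder_124_seat, either way round below 0.15 rad and horizontal distance between stone_100_centre and holder_100_seat below 0.008 m and z of stone_100_centre in the frame of holder_100_seat between 0.005 and 0.011 m and angle between the x axis of stone_100_centre and the x axis of holder_100_seat, either way round below 0.15 rad and horizontal distance between stone_78_centre and holder_78_seat below 0.008 m and z of stone_78_centre in the frame of holder_78_seat between 0.003 and 0.009 m and angle between the x axis of stone_78_centre and the x axis of holder_78_seat, either way round below 0.15 rad); the robot touches nothing.
It fails at once if a sharpening stone is tipped by more than 34 degrees (angle between any of stone_150_centre, stone_124_centre, stone_100_centre, stone_78_centre's own z axis and vertical above 0.6 rad).
It fails at once if a sharpening stone is dropped (falls free from more than about 2 cm) ((linear speed of stone_150 above 0.65 m/s and contact force between the fingers and stone_150 below 0.05 N) or (linear speed of stone_124 above 0.65 m/s and contact force between the fingers and stone_124 below 0.05 N) or (linear speed of stone_100 above 0.65 m/s and contact force between the fingers and stone_100 below 0.05 N) or (linear speed of stone_78 above 0.65 m/s and contact force between the fingers and stone_78 below 0.05 N)).
It fails at once if the chisel or the screwdriver is moved by more than 20 mm (distance of any of chisel_centre, screwdriver_centre from where it was at the start of the episode above 0.02 m).
It also fails if it takes over 115 s, if anything falls off the work surface, if the arm or the gripper's body presses on something with over 40 N, if the wrist force passes 120 N, or if a joint passes its speed limit or range.

## Robot

A 6-joint arm with a two-finger parallel gripper is mounted at the origin on a cart in front of the work surface, level with it; the furniture and walls round the work are solid. World frame = base frame: x ahead of the robot, y to its left, z up, the work surface at z = 0. Lengths are in m, angles in degrees, forces in N, time in s.
With the tool pointing down it reaches from about 0.4 to 0.825 m from the base axis. Payload 7 kg.
Tool frame: the origin (TCP) lies midway between the tips of the shut fingers; the grasp point (between the pads) lies 19 mm behind it; z points along the fingers, y is the direction in which the jaws open and shut (so a half turn about z gives the same grasp; the last joint's range is limited). The gripper opens to 88 mm and grips with 3 to 60 N. Pads are 19 mm wide; open, the fingers measure 130 mm over their backs; the gripper's body (78 mm by 193 mm) begins 47 mm behind the grasp point.
Start: joints at [-51.217, 20.546, 0.682, 0, -70.136, -16.507], TCP at [0.256, -0.625, 0.227] pointing down, gripper open.
Joint ranges: [-176.03, 176.03], [-82.01, 121.73], [-58.28, 71.71], [-173.87, 95.51], [-174.79, -0.11], [-173.66, 173.66]. Speed limits (degrees/s): [136.94, 136.94, 172.46, 180, 180, 180].

## Interface

Orientations are given as [roll, pitch, yaw] about the fixed x, y, z axes, in that order (R = Rz(yaw) Ry(pitch) Rx(roll)).
In Python, from plant import r gives the robot as it stands. The module is installed in compiled form; this text tells all that it offers.
- The arm moves only by the tool send_rows, never from a script. Its argument "motion" is a list of rows, each an object with "travel": the shift along the tool's x, y, z in m, a list of three; "spin": the turn about the tool's z in degrees. In form: [{"travel": [tx, ty, tz], "spin": spin}, ...]. A call has 1 to 5 rows; each row shifts and turns the pose as measured when the row begins, along the tool's axes as they then stand; what a row does not reach is not made up. A row lasts 1/12 s, in which the tool goes at most 41.7 mm and 7.16 degrees, less where a joint would pass 70% of its speed; a pose out of reach is approached as far as the arm can. A call is refused whole if a number of a shift passes 0.0417 or a number of a turn 7.16, either way. A call with a gripper value outside its range is refused whole. "gripper" is the gripper command: -1 is shut, 1 is fully open, values between are in proportion, set as the call begins (left out, the last holds). The fingers move at their own pace and stop on an object; "squeeze" is the grip in N (left out, the last holds). Time passes only in rows, so rows that do not move let the fingers close. It gives the time, the measured TCP pose, the force and the opening at its end, in the units of the state.
- r.get_state(): the state, without advancing time (a new reading comes with each control period).
- r.capture(name): name is "scene" or "side" or "wrist"; returns (picture, depth): 400x640x3 uint8, blue, green, red; 400x640 float32, m along the optical axis (not along the pixel's ray), 0 where there is no reading.
- r.get_calibration(name): a dict with "fov_y" (degrees; the focal length in pixels is half the picture's height over the tangent of half this angle, whatever the lens; pixels are square), "cx", "cy" (the principal point, pixels), "origin" and "orientation" of the camera in the world. Camera axes: x right, y down, z forward; pixel columns grow to the right and rows downward; lengths in m; the calibration is good to about 2 mm. The wrist camera is an equidistant fisheye: a pixel r from the principal point sees the ray r / f radians off the axis. A picture is of the moment at which its call begins: read the wrist's pose just before it. get_calibration takes no time and is no camera call; for the wrist camera it gives the pose at the moment of the call.
- r.close_job(): hands the job in, once; it reports no verdict.
Trained networks look in the newest picture that a camera, given by its name, has taken for a name from the list of things; names that differ only in an ending like _2 or _b are one class to them, and where a whole thing is asked for, a point or a joint stands for the part that bears it (a point fixed in the world has none). Each returns a list of dicts, best first, with "conf" (0 to 1); they miss things now and then, are a little off and sometimes report something else, mostly with a low value. They report only what shows in the picture. A call takes as long as a camera call. They do not tell look-alikes from the thing itself.
- r.boxes_of(camera, target): "at" ([x, y, z] in m, in the coordinates of the camera as it stood for that picture, good to about 4 mm: the middle of the surface that is visible of it).
- r.pinpoint(camera, target): "at" ([x, y, z] in m, in the coordinates of the camera as it stood for that picture, good to about 4 mm: a listed point, or the origin of a listed thing).
The state is a dict: "time_s": time; "joints": joint angles; "qd": joint speeds; "joint_torque": joint torques, N m; "tcp_pos": TCP position; "eef_rot": TCP orientation; "contact_force": force on the tool from outside, world axes, zero at the start; "moment": the same for the moment, N m; "gripper_width": finger opening in m.
Only numpy, scipy, OpenCV 4.12 (cv2) and the standard library are available. Lean on these libraries where they do the work, as an engineer would, in place of code of your own. Each camera call takes 0.05 s, during which the arm holds its last target. There are 200 camera calls.

## Working session

There is one attempt and no reset: what is moved stays moved. The work goes in short steps, Python scripts to look and compute and a tool call to move; the robot and the scene stay as the last step left them, time stands still between calls to the robot, and variables do not carry over. Pictures are saved under pics/ and viewed, about 12 in all and at most 16, crops included, and the job is handed in when it is done.

Besides the shell and the picture viewer there is one more tool, called after "Call:" by a JSON object that holds its "name" and its "arguments". send_rows: Moves the arm, as the interface text tells. Its arguments: {"type":"object","properties":{"motion":{"type":"array"},"gripper":{"type":"number"},"squeeze":{"type":"number"}},"required":["motion"]}

```bash
mkdir -p pics; cat > h.py <<'E'
import numpy as np, cv2
from plant import r
from scipy.spatial.transform import Rotation as R
def pose(c):
    k=r.get_calibration(c); o=k["orientation"]
    o=np.array(o); M=o if o.shape==(3,3) else R.from_euler('xyz',o,degrees=True).as_matrix()
    return np.array(k["origin"]),M,k
def toworld(c,p): t,M,_=pose(c); return t+M@np.array(p)
def cloud(c,d):
    t,M,k=pose(c); f=200/np.tan(np.radians(k["fov_y"]/2)); v,u=np.mgrid[:400,:640]
    x=(u-k["cx"])/f; y=(v-k["cy"])/f
    if c=="wrist":
        rr=np.hypot(x,y)+1e-9; s=np.tan(np.minimum(rr,1.5))/rr; x=x*s;y=y*s
    P=np.dstack([x*d,y*d,d])@M.T+t; P[d==0]=np.nan
    return P
E
python3 - <<'E'
from h import *
print(r.get_state())
for c in ("scene","side","wrist"):
    print(c,r.get_calibration(c))
    p,d=r.capture(c); cv2.imwrite(f"pics/{c}0.png",p); np.savez(f"{c}0.npz",p=p,d=d,P=cloud(c,d))
    if c!="wrist":
        for n in ["stone_150_centre","stone_124_centre","stone_100_centre","stone_78_centre","holder_150_seat","holder_124_seat","holder_100_seat","holder_78_seat","chisel_centre","screwdriver_centre"]:
            print(n,[(np.round(toworld(c,q["at"]),3).tolist(),round(q["conf"],2)) for q in r.pinpoint(c,n)[:3]])
E
```

```text
{'time_s': 0.0, 'joints': array([-5.12145316e+01,  2.05905923e+01,  6.33581013e-01, -2.02355912e-02,
       -7.01365877e+01, -1.65084936e+01]), 'qd': array([ 0.00232937,  0.00318366,  0.05717855, -0.07406064, -0.02915667,
       -0.13977797]), 'joint_torque': array([ 8.17793098e-04, -5.82723856e+01,  2.93053257e+01,  6.99770093e+00,
        6.81267818e-03, -7.71120222e-05]), 'tcp_pos': array([ 0.25568419, -0.62416285,  0.22563038]), 'eef_rot': array([ 1.79904853e+02, -8.36081119e-03, -1.57729909e+02]), 'contact_force': array([ 0.27424171, -0.29425431,  0.61572644]), 'moment': array([-0.0194381 ,  0.00828927, -0.02542843]), 'gripper_width': 0.08804146572091787}
scene {'fov_y': 44.19768526986499, 'cx': 317.90091973733774, 'cy': 199.61108606175492, 'origin': array([-0.39924966,  0.93161787,  1.27038042]), 'orientation': array([-133.15196439,   -0.27256842, -132.15864796])}
stone_150_centre [([0.429, 0.312, 0.014], 0.79)]
stone_124_centre [([0.432, 0.316, 0.035], 0.84)]
stone_100_centre [([0.44, 0.48, 0.01], 0.67), ([0.43, 0.317, 0.054], 0.44)]
stone_78_centre [([0.431, 0.31, 0.068], 0.6
[... 621 characters left out ...]
432, 0.315, 0.053], 0.95), ([0.445, 0.48, 0.008], 0.65), ([0.733, -0.001, 0.013], 0.27)]
stone_78_centre [([0.433, 0.314, 0.069], 0.79)]
holder_150_seat [([0.43, 0.31, 0.017], 0.5), ([0.435, 0.314, 0.071], 0.33)]
holder_124_seat [([0.429, 0.003, 0.019], 0.72)]
holder_100_seat [([0.67, -0.15, 0.016], 0.62), ([0.43, 0.321, 0.036], 0.33)]
holder_78_seat [([0.656, 0.151, 0.016], 0.73)]
chisel_centre [([0.732, 0.001, 0.014], 0.58)]
screwdriver_centre [([0.406, 0.155, 0.011], 0.54)]
wrist {'fov_y': 65.70646984690485, 'cx': 317.4461013822181, 'cy': 202.34891980871592, 'origin': array([ 0.19505133, -0.64978103,  0.38443202]), 'orientation': array([ 1.65715264e+02, -9.97567964e-05,  1.12283185e+02])}
```

View pics/scene0.png

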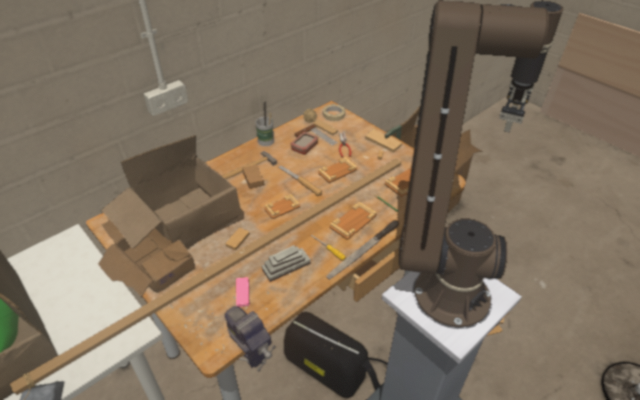

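View pics/side0.png

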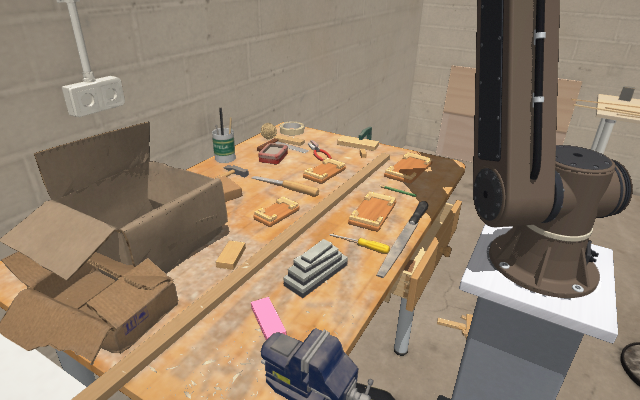

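```bash
cat > an.py <<'E'
from h import *
# rect fit of points in height band near centre
def rect(P,c,rad,z0,z1,mask=None):
    m=(np.hypot(P[...,0]-c[0],P[...,1]-c[1])<rad)&(P[...,2]>z0)&(P[...,2]<z1)
    if mask is not None: m&=mask
    m=cv2.morphologyEx(m.astype(np.uint8),cv2.MORPH_OPEN,np.ones((3,3)))>0
    q=P[m][:,:2].astype(np.float32)
    if len(q)<10: return len(q)
    (a,b),(w,h),th=cv2.minAreaRect(q)
    if w<h: w,h,th=h,w,th-90
    return len(q),np.round([a,b],4).tolist(),np.round([w,h],4).tolist(),round((th+90)%180-90,1),round(float(np.median(P[m][:,2])),4)
E
python3 - <<'E'
from an import *
for c in ("scene","side"):
    P=np.load(c+"0.npz")["P"]
    print(c)
    for n,z in (("78",.073),("100",.061),("124",.045),("150",.025)): print(n,rect(P,(.432,.314),.1,z-.006,z+.006))
    for n,cc,rad in (("H150",(.435,-.318),.11),("H124",(.429,.004),.1),("H100",(.669,-.148),.088),("H78",(.657,.148),.07)): print(n,rect(P,cc,rad,.019,.03),rect(P,cc,rad,.006,.03),rect(P,cc,rad,.010,.018)[-1])
E
```

```text
scene
78 (156, [0.4315, 0.3148], [0.0788, 0.0298], 80.8, 0.0728)
100 (94, [0.4248, 0.3178], [0.0992, 0.0367], 68.3, 0.0613)
124 (124, [0.4319, 0.3245], [0.1148, 0.0519], 77.8, 0.0448)
150 (106, [0.4102, 0.3228], [0.154, 0.0452], 63.3, 0.0244)
H150 (30, [0.4919, -0.2727], [0.1606, 0.0335], -45.8, 0.0244) (475, [0.4753, -0.2833], [0.1883, 0.096], -51.3, 0.0164) 0.0143
H124 (114, [0.4296, 0.0054], [0.1653, 0.0841], -84.3, 0.0241) (860, [0.431, -0.0007], [0.1827, 0.0905], -84.9, 0.0154) 0.0144
H100 (18, [0.6569, -0.2047], [0.0584, 0.0128], -7.1, 0.0237) (488, [0.6687, -0.1512], [0.1566, 0.0824], 83.2, 0.0156) 0.014
H78 (49, [0.6521, 0.1504], [0.1137, 0.0531], 84.5, 0.0236) (447, [0.6526, 0.1521], [0.1192, 0.0722], 80.5, 0.0162) 0.0146
side
78 (302, [0.4321, 0.3143], [0.0786, 0.0273], 81.9, 0.0727)
100 (285, [0.427, 0.3182], [0.1026, 0.0379], 65.6, 0.061)
124 (402, [0.4301, 0.3192], [0.1269, 0.0473], 76.0, 0.045)
150 (395, [0.4299, 0.3142], [0.152, 0.058], 76.8, 0.0248)
H150 (196, [0.4681, -0.3236], [0.1905, 0.1484], 85.9, 0.0231) (917, [0.4676, -0.3212], [0.1953, 0.152], 85.8, 0.0155) 0.0147
H124 (277, [0.4305, 0.0044], [0.1642, 0.0815], -85.5, 0.0235) (1115, [0.4302, 0.006], [0.1674, 0.0857], -85.6, 0.015) 0.0143
H100 (131, [0.6698, -0.1473], [0.1405, 0.0718], 83.9, 0.0232) (575, [0.6698, -0.1462], [0.145, 0.0777], 83.1, 0.0154) 0.0147
H78 (193, [0.6563, 0.1493], [0.1145, 0.0626], 81.9, 0.0232) (688, [0.6547, 0.1515], [0.1192, 0.0669], 81.5, 0.015) 0.0142
```

The stones are the grey pile at (285,263) in the scene view and (315,268) in the side view. The pink look-alike is at (242,291) / (268,318), so I leave that alone. A long wooden rail runs between the two rows of holders, so I'll check obstacle heights and the 150 holder before moving.

```bash
python3 - <<'E'
from an import *
# rendered height map from both clouds, 3mm/px ; x up 0.25..0.95 , y left 0.65..-0.55
H=np.full((234,400),np.nan)
for c in ("scene","side"):
    P=np.load(c+"0.npz")["P"].reshape(-1,3); P=P[(P[:,0]>.25)&(P[:,0]<.95)&(abs(P[:,1]-.05)<.599)&(P[:,2]<.4)]
    i=((.95-P[:,0])/.003).astype(int); j=((.65-P[:,1])/.003).astype(int)
    np.fmax.at(H,(i,j),P[:,2])
im=cv2.applyColorMap((np.clip(np.nan_to_num(H,nan=0)/.15,0,1)*255).astype(np.uint8),cv2.COLORMAP_JET); im[np.isnan(H)]=0
a=cv2.resize(im,(800,468),interpolation=cv2.INTER_NEAREST); cv2.imwrite("pics/hm.png",a)
s=np.load("side0.npz")["p"]; w=cv2.resize(s[140:330,235:475],(800,633),interpolation=cv2.INTER_CUBIC)[:600]; cv2.imwrite("pics/crop.png",w)
# rail height at several y
for y in (.3,.15,0,-.15,-.3):
    j=int((.65-y)/.003); col=np.nanmax(H[:,j-3:j+4],axis=1); print(y,[(round(.95-.003*k,2),round(float(col[k]),3)) for k in range(0,234,9)])
E
```

```text
0.3 [(0.95, 0.153), (0.92, 0.263), (0.9, 0.157), (0.87, 0.156), (0.84, 0.157), (0.81, 0.161), (0.79, 0.157), (0.76, 0.159), (0.73, 0.155), (0.71, 0.167), (0.68, 0.004), (0.65, 0.005), (0.63, 0.002), (0.6, 0.0), (0.57, 0.023), (0.54, 0.025), (0.52, 0.001), (0.49, -0.906), (0.46, -0.891), (0.44, 0.076), (0.41, 0.065), (0.38, 0.004), (0.36, 0.003), (0.33, 0.008), (0.3, 0.005), (0.27, nan)]
0.15 [(0.95, nan), (0.92, 0.018), (0.9, 0.032), (0.87, 0.035), (0.84, 0.033), (0.81, 0.032), (0.79, 0.001), (0.76, 0.002), (0.73, 0.002), (0.71, 0.007), (0.68, 0.022), (0.65, 0.021), (0.63, 0.017), (0.6, 0.001), (0.57, 0.024), (0.54, 0.023), (0.52, 0.003), (0.49, 0.005), (0.46, 0.007), (0.44, 0.009), (0.41, 0.012), (0.38, 0.019), (0.36, 0.023), (0.33, 0.025), (0.3, 0.012), (0.27, -0.043)]
0 [(0.95, 0.016), (0.92, 0.021), (0.9, 0.022), (0.87, 0.002), (0.84, 0.01), (0.81, 0.009), (0.79, 0.01), (0.76, 0.014), (0.73, 0.022), (0.71, 0.025), (0.68, 0.027), (0.65, 0.028), (0.63, 0.027), (0.6, 0.004), (0.57, 0.022), (0.54, 0.022), (0.52, 0.007), (0.49, 0.004), (0.46, 0.016), (0.44, 0.019), (0.41, 0.017), (0.3
[... 211 characters left out ...]
, (0.71, 0.013), (0.68, 0.015), (0.65, 0.017), (0.63, 0.003), (0.6, 0.007), (0.57, 0.018), (0.54, 0.024), (0.52, 0.0), (0.49, 0.002), (0.46, 0.009), (0.44, 0.011), (0.41, 0.008), (0.38, 0.014), (0.36, 0.001), (0.33, 0.004), (0.3, 0.002), (0.27, -0.886)]
-0.3 [(0.95, 0.016), (0.92, 0.015), (0.9, 0.02), (0.87, 0.018), (0.84, 0.001), (0.81, 0.012), (0.79, 0.015), (0.76, 0.012), (0.73, 0.006), (0.71, 0.001), (0.68, 0.006), (0.65, 0.001), (0.63, 0.008), (0.6, 0.001), (0.57, -0.894), (0.54, 0.023), (0.52, 0.007), (0.49, -0.894), (0.46, 0.019), (0.44, 0.017), (0.41, 0.016), (0.38, 0.002), (0.36, 0.002), (0.33, -0.0), (0.3, 0.001), (0.27, -0.902)]<stdin>:13: RuntimeWarning: All-NaN slice encountered
```

View pics/hm.png

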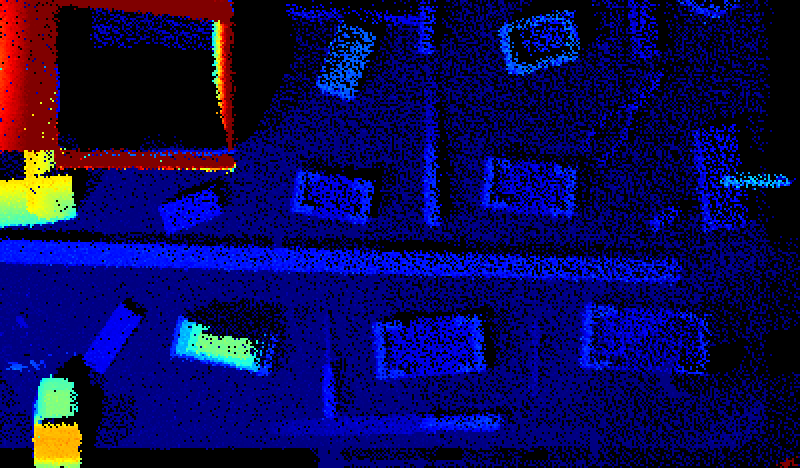

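View pics/crop.png

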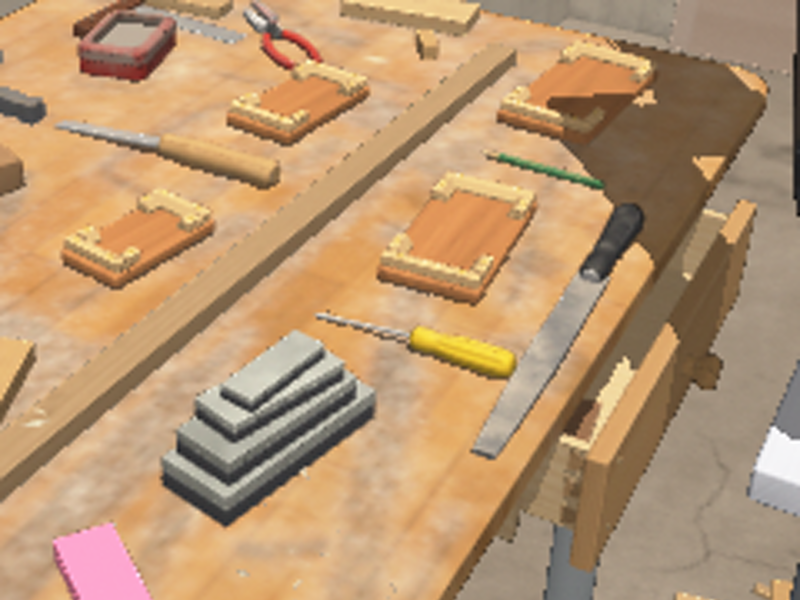

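The crop shows four holders: 150 in shadow at (580,90), 124 at (460,235), 100 at (300,100) and 78 at (138,238). The grey pile is at (270,420), with the pink decoy at (100,560). Everything along the way is low; the rail is about 25 mm. I'll move over holder 150 first for a wrist look.

```bash
cat > plan.py <<'E'
from h import *
import sys,json
def plan(wps,step=.04):
    s=r.get_state(); p=np.array(s["tcp_pos"]); yaw=s["eef_rot"][2]; rows=[]
    print("t",round(s["time_s"],2),np.round(p,4),np.round(s["eef_rot"],2),"w",round(s["gripper_width"],4),"F",np.round(s["contact_force"],1),"J",np.round(s["joints"]))
    for w in wps:
        t=np.array(w[:3]); dy=(w[3]-yaw+180)%360-180; st=w[4] if len(w)>4 else step
        n=max(1,int(np.ceil(max(np.linalg.norm(t-p)/st,abs(dy)/7))))
        d=(t-p)/n
        for i in range(n):
            a=np.radians(yaw+dy*i/n); X=np.array([np.cos(a),np.sin(a),0]);Y=np.array([np.sin(a),-np.cos(a),0])
            rows.append({"travel":[round(float(d@X),4),round(float(d@Y),4),round(float(-d[2]),4)],"spin":round(-dy/n,2)})
        p=t; yaw=w[3]
    for i in range(0,len(rows),5): print("[%d]"%(i//5), json.dumps(rows[i:i+5]))
if __name__=="__main__": plan(json.loads(sys.argv[1]))
E
python3 plan.py '[[0.44,-0.318,0.20,-96]]'
```

```text
t 1.15 [ 0.2558 -0.6246  0.2265] [ 180.     -0.   -157.72] w 0.0874 F [ 0.4  0.2 -0.8] J [-51.  21.   1.   0. -70. -17.]
[0] [{"travel": [-0.0319, 0.0238, 0.0029], "spin": -6.86}, {"travel": [-0.0345, 0.0198, 0.0029], "spin": -6.86}, {"travel": [-0.0366, 0.0155, 0.0029], "spin": -6.86}, {"travel": [-0.0382, 0.0111, 0.0029], "spin": -6.86}, {"travel": [-0.0392, 0.0064, 0.0029], "spin": -6.86}]
[1] [{"travel": [-0.0397, 0.0017, 0.0029], "spin": -6.86}, {"travel": [-0.0396, -0.0031, 0.0029], "spin": -6.86}, {"travel": [-0.039, -0.0078, 0.0029], "spin": -6.86}, {"travel": [-0.0378, -0.0124, 0.0029], "spin": -6.86}]
```

Call:
{"name": "send_rows", "arguments": {"motion": [{"travel": [-0.032,0.024,0.003],"spin": -6.86},{"travel": [-0.0345,0.02,0.003],"spin": -6.86},{"travel": [-0.0365,0.0155,0.003],"spin": -6.86},{"travel": [-0.038,0.011,0.003],"spin": -6.86},{"travel": [-0.039,0.0065,0.003],"spin": -6.86}]}}

```text
time_s: 1.57
tcp_pos: [0.356, -0.4544, 0.2093]
eef_rot: [179.9, -0.1, -122.8]
contact_force: [0.4, -2.0, -0.2]
gripper_width: 0.0875
```

Call:
{"name": "send_rows", "arguments": {"motion": [{"travel": [-0.0397,0.0017,0.003],"spin": -6.86},{"travel": [-0.0396,-0.003,0.003],"spin": -6.86},{"travel": [-0.039,-0.008,0.003],"spin": -6.86},{"travel": [-0.038,-0.0125,0.003],"spin": -6.86},{"travel": [0,0,0],"spin": 0}]}}

```text
time_s: 1.98
tcp_pos: [0.4405, -0.3053, 0.1973]
eef_rot: [-179.9, -0.1, -93.4]
contact_force: [-1.0, -0.6, 0.1]
gripper_width: 0.0877
```

```bash
cat > look.py <<'E'
from an import *
import sys
# usage: look name holder cx cy rad
def look(n):
    p,d=r.capture("wrist"); P=cloud("wrist",d); cv2.imwrite(f"pics/{n}.png",p); np.savez(n+".npz",p=p,d=d,P=P); return p,d,P
E
python3 - <<'E'
from look import *
s=r.get_state(); p,d,P=look("w1")
c=(.44,-.318)
for rad in (.112,.125): print(rect(P,c,rad,.019,.03),rect(P,c,rad,.008,.03))
print(rect(P,c,.06,.01,.018))
for n in ("holder_150_seat",): print([(np.round(toworld("wrist",q["at"]),4),q["conf"]) for q in r.pinpoint("wrist",n)])
E
python3 plan.py '[[0.44,0,0.20,-96],[0.432,0.3145,0.2,-98]]'
```

```text
(4374, [0.4722, -0.3253], [0.1842, 0.1585], 85.7, 0.0226) (15639, [0.4709, -0.3266], [0.1879, 0.1609], 86.4, 0.0145)
(5365, [0.4771, -0.3256], [0.184, 0.1686], 85.9, 0.0218) (16659, [0.4756, -0.3263], [0.1888, 0.1712], 86.8, 0.0146)
(7775, [0.4404, -0.3176], [0.119, 0.0963], 85.6, 0.014)
[(array([ 0.4377, -0.3223,  0.0163]), 0.76)]
t 2.08 [ 0.4388 -0.3084  0.1977] [-1.7994e+02 -1.3000e-01 -9.3920e+01] w 0.0879 F [ 0.2 -0.4 -0.4] J [-14.   9. -19.   0. -62.  10.]
[0] [{"travel": [-0.0385, 0.0025, -0.0003], "spin": 0.26}, {"travel": [-0.0385, 0.0027, -0.0003], "spin": 0.26}, {"travel": [-0.0384, 0.0028, -0.0003], "spin": 0.26}, {"travel": [-0.0384, 0.003, -0.0003], "spin": 0.26}, {"travel": [-0.0384, 0.0032, -0.0003], "spin": 0.26}]
[1] [{"travel": [-0.0384, 0.0034, -0.0003], "spin": 0.26}, {"travel": [-0.0384, 0.0035, -0.0003], "spin": 0.26}, {"travel": [-0.0384, 0.0037, -0.0003], "spin": 0.26}, {"travel": [-0.039, 0.0051, -0.0], "spin": 0.25}, {"travel": [-0.039, 0.0053, -0.0], "spin": 0.25}]
[2] [{"travel": [-0.0389, 0.0054, -0.0], "spin": 0.25}, {"travel": [-0.0389, 0.0056, -0.0], "spin": 0.25}, {"travel": [-0.0389, 0.0058, -0.0], "spin": 0.25}, {"travel": [-0.0389, 0.006, -0.0], "spin": 0.25}, {"travel": [-0.0388, 0.0061, -0.0], "spin": 0.25}]
[3] [{"travel": [-0.0388, 0.0063, -0.0], "spin": 0.25}]
```

View pics/w1.png

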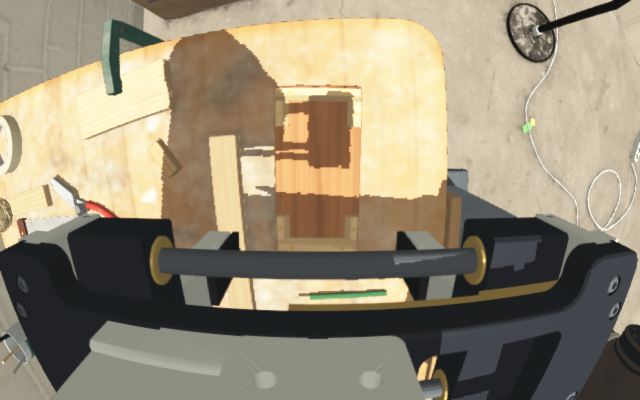

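The wrist view shows holder 150 whole at about (275–362, 88–250), with the rail to its left at (230,220). The rail contaminates the fit, so I'll refit with it masked, and move on over holder 124 and then the pile.

```bash
python3 - <<'E'
from an import *
P=np.load("w1.npz")["P"]; c=(.44,-.318)
m=(P[...,0]<.508)
print(rect(P,c,.125,.019,.03,m)); print(rect(P,c,.125,.008,.03,m))
q=P[m&(np.hypot(P[...,0]-.44,P[...,1]+.318)<.125)&(P[...,2]>.019)&(P[...,2]<.03)]
print(np.percentile(q,[0.5,50,99.5],axis=0).round(4))
E
```

```text
(2903, [0.439, -0.3229], [0.1841, 0.0922], 85.8, 0.0236)
(13887, [0.4396, -0.3245], [0.1886, 0.097], 85.8, 0.0143)
[[ 0.3886 -0.4157  0.019 ]
 [ 0.4383 -0.3776  0.0235]
 [ 0.49   -0.2303  0.0258]]
```

Call:
{"name": "send_rows", "arguments": {"motion": [{"travel": [-0.0385,0.0025,0],"spin": 0.26},{"travel": [-0.0385,0.003,0],"spin": 0.26},{"travel": [-0.0385,0.003,0],"spin": 0.26},{"travel": [-0.0385,0.003,0],"spin": 0.26},{"travel": [-0.0385,0.003,0],"spin": 0.26}]}}

```text
time_s: 2.5
tcp_pos: [0.4391, -0.1197, 0.1967]
eef_rot: [-180.0, -0.3, -96.6]
contact_force: [0.8, 0.4, -0.3]
gripper_width: 0.0873
```

Call:
{"name": "send_rows", "arguments": {"motion": [{"travel": [-0.0385,0.0035,0],"spin": 0.26},{"travel": [-0.0385,0.0035,0],"spin": 0.26},{"travel": [-0.0385,0.0035,0],"spin": 0.26},{"travel": [0,0,0],"spin": 0}]}}

```text
time_s: 2.83
tcp_pos: [0.4429, 0.0015, 0.1981]
eef_rot: [-179.7, -0.1, -98.0]
contact_force: [0.5, -0.4, -0.4]
gripper_width: 0.0874
```

```bash
python3 - <<'E'
from look import *
p,d,P=look("w2"); c=(.43,.005)
m=(P[...,0]<.515)&(P[...,0]>.37)
print(rect(P,c,.105,.019,.03,m)); print(rect(P,c,.105,.008,.03,m))
E
python3 plan.py '[[0.432,0.3145,0.18,-98]]'
```

```text
(2270, [0.43, 0.0024], [0.1585, 0.0825], -85.5, 0.0232)
(10374, [0.4304, 0.0005], [0.1625, 0.0873], -85.5, 0.0139)
t 2.88 [ 4.425e-01 -4.000e-04  1.980e-01] [-179.77   -0.18  -97.94] w 0.0877 F [-0.1  0.1 -0.1] J [ 26.  -1. -30.   0. -61. -34.]
[0] [{"travel": [-0.0388, 0.0067, 0.0022], "spin": 0.01}, {"travel": [-0.0388, 0.0067, 0.0022], "spin": 0.01}, {"travel": [-0.0388, 0.0068, 0.0022], "spin": 0.01}, {"travel": [-0.0388, 0.0068, 0.0022], "spin": 0.01}, {"travel": [-0.0388, 0.0068, 0.0022], "spin": 0.01}]
[1] [{"travel": [-0.0388, 0.0068, 0.0022], "spin": 0.01}, {"travel": [-0.0388, 0.0068, 0.0022], "spin": 0.01}, {"travel": [-0.0388, 0.0068, 0.0022], "spin": 0.01}]
```

Call:
{"name": "send_rows", "arguments": {"motion": [{"travel": [-0.0385,0.0067,0.002],"spin": 0},{"travel": [-0.0385,0.0067,0.002],"spin": 0},{"travel": [-0.0385,0.0067,0.002],"spin": 0},{"travel": [-0.0385,0.0067,0.002],"spin": 0},{"travel": [-0.0385,0.0067,0.002],"spin": 0}]}}

```text
time_s: 3.3
tcp_pos: [0.4393, 0.1892, 0.1885]
eef_rot: [-179.6, -0.2, -99.3]
contact_force: [1.5, -1.1, -0.2]
gripper_width: 0.0875
```

Call:
{"name": "send_rows", "arguments": {"motion": [{"travel": [-0.0385,0.0067,0.002],"spin": 0},{"travel": [-0.038,0.0067,0.002],"spin": 0},{"travel": [0,0,0],"spin": 0}]}}

```text
time_s: 3.55
tcp_pos: [0.4415, 0.2709, 0.184]
eef_rot: [-179.6, -0.1, -99.7]
contact_force: [1.2, 0.0, 0.1]
gripper_width: 0.0874
```

```bash
cat > pile.py <<'E'
from look import *
import sys
p,d,P=look(sys.argv[1])
for n,z in (("78",.073),("100",.061),("124",.045),("150",.025)): print(n,rect(P,(.432,.314),.1,z-.006,z+.006))
E
python3 pile.py w3; python3 plan.py '[[0.432,0.3145,0.12,-98],[0.432,0.3145,0.0635,-98,0.02]]'
```

```text
78 (1376, [0.4292, 0.2962], [0.0474, 0.0256], 81.9, 0.0725)
100 (1216, [0.432, 0.3129], [0.1003, 0.0387], 73.5, 0.0605)
124 (1228, [0.4312, 0.3167], [0.1248, 0.0486], 77.9, 0.0445)
150 (1491, [0.4313, 0.3105], [0.148, 0.0581], 78.6, 0.0245)
t 3.6 [0.441  0.2684 0.1839] [-179.61   -0.19  -99.72] w 0.0878 F [-0.3 -1.7 -0.9] J [ 53.   7. -23.   0. -60. -63.]
[0] [{"travel": [-0.0219, 0.0083, 0.032], "spin": -0.86}, {"travel": [-0.0221, 0.008, 0.032], "spin": -0.86}, {"travel": [0.0, 0.0, 0.0188], "spin": 0.0}, {"travel": [0.0, 0.0, 0.0188], "spin": 0.0}, {"travel": [0.0, 0.0, 0.0188], "spin": 0.0}]
```

View pics/w3.png

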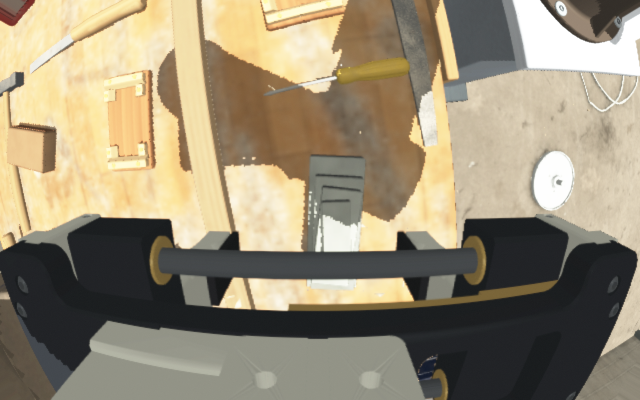

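The stack shows at (310–365, 155–290), with its layers in line and no surprises. I'll take the 78 stone first.

Call:
{"name": "send_rows", "arguments": {"motion": [{"travel": [-0.022,0.008,0.03],"spin": -0.9},{"travel": [-0.022,0.008,0.03],"spin": -0.9},{"travel": [0,0,0],"spin": 0}], "gripper": 1, "squeeze": 25}}

```text
time_s: 3.85
tcp_pos: [0.4368, 0.3118, 0.1237]
eef_rot: [-179.5, -0.0, -98.3]
contact_force: [-1.0, -1.7, -0.1]
gripper_width: 0.0873
```

```bash
python3 plan.py '[[0.432,0.313,0.09,-98],[0.432,0.313,0.0635,-98,0.014]]'
```

```text
t 3.85 [0.4368 0.3118 0.1237] [-1.7947e+02 -1.0000e-02 -9.8320e+01] w 0.0873 F [-1.  -1.7 -0.1] J [ 57.  13. -25.   1. -52. -66.]
[0] [{"travel": [-0.0005, 0.0049, 0.0337], "spin": -0.32}, {"travel": [0.0, 0.0, 0.0132], "spin": 0.0}, {"travel": [0.0, 0.0, 0.0132], "spin": 0.0}]
```

Call:
{"name": "send_rows", "arguments": {"motion": [{"travel": [-0.0005,0.005,0.02],"spin": 0},{"travel": [0,0,0.016],"spin": 0},{"travel": [0,0,0.012],"spin": 0},{"travel": [0,0,0.008],"spin": 0},{"travel": [0,0,0],"spin": 0}]}}

```text
time_s: 4.27
tcp_pos: [0.437, 0.3038, 0.0653]
eef_rot: [-179.5, -0.2, -99.0]
contact_force: [0.1, -0.9, -0.8]
gripper_width: 0.0875
```

```bash
python3 plan.py '[[0.432,0.313,0.0635,-98]]'
```

```text
t 4.27 [0.437  0.3038 0.0653] [-179.5    -0.2   -99.02] w 0.0875 F [ 0.1 -0.9 -0.8] J [ 56.  17. -30.   1. -44. -66.]
[0] [{"travel": [-0.0083, 0.0064, 0.0018], "spin": -1.02}]
```

Call:
{"name": "send_rows", "arguments": {"motion": [{"travel": [-0.008,0.006,0.0015],"spin": -1},{"travel": [0,0,0],"spin": 0}]}}

```text
time_s: 4.43
tcp_pos: [0.4338, 0.3107, 0.0644]
eef_rot: [-179.5, -0.2, -98.2]
contact_force: [0.7, 0.8, 0.2]
gripper_width: 0.0878
```

```bash
python3 plan.py '[[0.432,0.313,0.0635,-98]]'
```

```text
t 4.43 [0.4338 0.3107 0.0644] [-179.49   -0.23  -98.19] w 0.0878 F [0.7 0.8 0.2] J [ 57.  17. -29.   1. -44. -66.]
[0] [{"travel": [-0.002, 0.0021, 0.0009], "spin": -0.19}]
```

Call:
{"name": "send_rows", "arguments": {"motion": [{"travel": [-0.003,0.0025,0.001],"spin": 0},{"travel": [0,0,0],"spin": 0}]}}

```text
time_s: 4.6
tcp_pos: [0.4325, 0.3145, 0.0648]
eef_rot: [-179.4, -0.1, -98.2]
contact_force: [-1.1, 0.3, -0.4]
gripper_width: 0.088
```

Call:
{"name": "send_rows", "arguments": {"motion": [{"travel": [0,0,0],"spin": 0},{"travel": [0,0,0],"spin": 0},{"travel": [0,0,0],"spin": 0},{"travel": [0,0,0],"spin": 0},{"travel": [0,0,0],"spin": 0}], "gripper": -1}}

```text
time_s: 5.02
tcp_pos: [0.4329, 0.3157, 0.0668]
eef_rot: [-179.3, 0.0, -98.2]
contact_force: [-0.9, -0.7, -0.3]
gripper_width: 0.0601
```

Call:
{"name": "send_rows", "arguments": {"motion": [{"travel": [0,0,0],"spin": 0},{"travel": [0,0,0],"spin": 0},{"travel": [0,0,0],"spin": 0},{"travel": [0,0,0],"spin": 0},{"travel": [0,0,0],"spin": 0}]}}

```text
time_s: 5.43
tcp_pos: [0.4328, 0.3157, 0.0668]
eef_rot: [-179.3, 0.0, -98.2]
contact_force: [0.1, -0.7, 0.6]
gripper_width: 0.0268
```

Call:
{"name": "send_rows", "arguments": {"motion": [{"travel": [0,0,0],"spin": 0},{"travel": [0,0,-0.005],"spin": 0},{"travel": [0,0,-0.015],"spin": 0},{"travel": [0,0,-0.025],"spin": 0},{"travel": [0,0,-0.03],"spin": 0}]}}

```text
time_s: 5.85
tcp_pos: [0.4289, 0.3119, 0.1379]
eef_rot: [-179.8, -0.7, -98.2]
contact_force: [0.5, 1.2, -0.0]
gripper_width: 0.0254
```

```bash
python3 - <<'E'
from look import *
s=r.get_state();p,d,P=look("w4"); t=s["tcp_pos"]
print("hand",rect(P,t[:2],.06,t[2]-.003,t[2]+.014))
for n,z in (("100",.061),("124",.045),("150",.025)): print(n,rect(P,(.432,.314),.1,z-.006,z+.006))
E
python3 plan.py '[[0.655,0.150,0.11,-98]]'
```

```text
hand (4822, [0.431, 0.3104], [0.0741, 0.0317], 83.3, 0.1507)
100 9
124 (28, [0.4242, 0.2732], [0.0484, 0.0034], -7.0, 0.0504)
150 9
t 5.9 [0.4314 0.3144 0.1447] [-179.43   -0.24  -98.16] w 0.0253 F [2.3 2.8 5.3] J [ 58.  11. -24.   1. -55. -66.]
[0] [{"travel": [0.0187, -0.035, 0.005], "spin": -0.02}, {"travel": [0.0187, -0.0349, 0.005], "spin": -0.02}, {"travel": [0.0187, -0.0349, 0.005], "spin": -0.02}, {"travel": [0.0188, -0.0349, 0.005], "spin": -0.02}, {"travel": [0.0188, -0.0349, 0.005], "spin": -0.02}]
[1] [{"travel": [0.0188, -0.0349, 0.005], "spin": -0.02}, {"travel": [0.0188, -0.0349, 0.005], "spin": -0.02}]
```

View pics/w4.png

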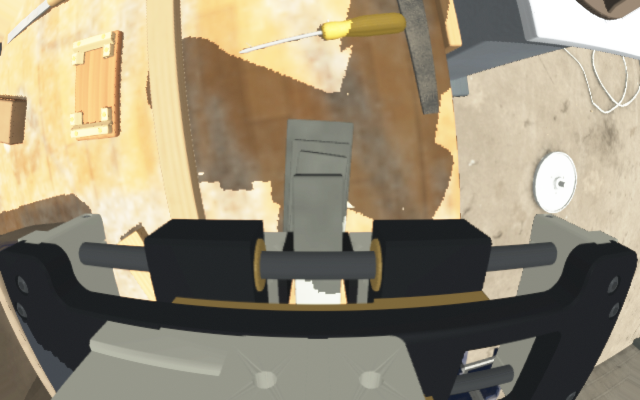

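The 78 stone is held squarely between the fingers at (295–343, 173–300). I'll carry it to just short of holder 78 and look before lowering.

Call:
{"name": "send_rows", "arguments": {"motion": [{"travel": [0.019,-0.035,0],"spin": 0},{"travel": [0.019,-0.035,0],"spin": 0},{"travel": [0.019,-0.035,0],"spin": 0},{"travel": [0.019,-0.035,0],"spin": 0},{"travel": [0.019,-0.035,0],"spin": 0}]}}

```text
time_s: 6.32
tcp_pos: [0.5946, 0.2002, 0.1549]
eef_rot: [-179.0, 0.4, -97.3]
contact_force: [0.5, 1.3, -0.7]
gripper_width: 0.0257
```

Call:
{"name": "send_rows", "arguments": {"motion": [{"travel": [0.01,-0.035,0],"spin": 0},{"travel": [0,-0.03,0],"spin": 0},{"travel": [0,0,0],"spin": 0},{"travel": [0,0,0],"spin": 0}]}}

```text
time_s: 6.65
tcp_pos: [0.6661, 0.1738, 0.1555]
eef_rot: [-179.0, 0.3, -97.7]
contact_force: [-0.3, 0.4, -0.6]
gripper_width: 0.0254
```

```bash
cat > hold.py <<'E'
from look import *
import sys
# python3 hold.py name cx cy L W cam: cleat/board points in oriented frame + fit using both long sides
n,cx,cy,L,W=sys.argv[1],*map(float,sys.argv[2:6])
s=r.get_state();p,d,P=look(n); t=s["tcp_pos"]
print("tcp",np.round(t,4),np.round(s["eef_rot"],2))
m=(abs(P[...,0]-cx)<W/2+.012)&(abs(P[...,1]-cy)<L/2+.015)
print("cleat",rect(P,(cx,cy),.14,.019,.028,m)); print("board",rect(P,(cx,cy),.14,.008,.028,m))
zt=float(sys.argv[6]) if len(sys.argv)>6 else None
if zt is not None:
    q=P[(np.hypot(P[...,0]-t[0],P[...,1]-t[1])<.1)&(abs(P[...,2]-(t[2]+zt))<.005)]
    a=np.radians(s["eef_rot"][2]); print("hand far end along tool x:",np.percentile((q[:,:2]-t[:2])@[np.cos(a),np.sin(a)],99.5).round(4),"topz",np.median(q[:,2]).round(4),len(q))
E
python3 hold.py w5 .655 .150 .12 .064 .006; python3 plan.py '[[0.655,0.150,0.05,-98]]'
```

```text
tcp [0.6661 0.1738 0.1555] [-178.98    0.33  -97.73]
cleat (1513, [0.6552, 0.1494], [0.1113, 0.0596], 80.8, 0.0233)
board (5171, [0.6549, 0.1475], [0.1152, 0.0637], 80.8, 0.0141)
hand far end along tool x: 0.0405 topz 0.1612 5196
t 6.7 [0.6658 0.174  0.1554] [-178.98    0.32  -97.7 ] w 0.0255 F [ 0.8 -0.2  0.2] J [ 31.  24.  -4.   0. -61. -39.]
[0] [{"travel": [0.0084, 0.0025, 0.0351], "spin": 0.1}, {"travel": [0.0084, 0.0025, 0.0351], "spin": 0.1}, {"travel": [0.0084, 0.0025, 0.0351], "spin": 0.1}]
```

Call:
{"name": "send_rows", "arguments": {"motion": [{"travel": [0.008,0.0025,0.025],"spin": 0.5},{"travel": [0.008,0.0025,0.03],"spin": 0.3},{"travel": [0.008,0.0025,0.025],"spin": 0.3},{"travel": [0,0,0.015],"spin": 0},{"travel": [0,0,0],"spin": 0}]}}

```text
time_s: 7.12
tcp_pos: [0.6547, 0.1537, 0.0601]
eef_rot: [-178.8, 0.5, -98.6]
contact_force: [-0.4, 1.2, -1.3]
gripper_width: 0.0252
```

```bash
python3 plan.py '[[0.655,0.151,0.045,-98.8,0.015]]'
```

```text
t 7.12 [0.6547 0.1537 0.0601] [-178.75    0.53  -98.64] w 0.0252 F [-0.4  1.2 -1.3] J [ 30.  27. -12.   0. -49. -39.]
[0] [{"travel": [0.0013, -0.0004, 0.0075], "spin": 0.08}, {"travel": [0.0013, -0.0004, 0.0075], "spin": 0.08}]
```

Call:
{"name": "send_rows", "arguments": {"motion": [{"travel": [0.0013,-0.0004,0.01],"spin": 0},{"travel": [0.0013,0,0.01],"spin": 0},{"travel": [0,0,0.004],"spin": 0},{"travel": [0,0,0],"spin": 0}]}}

```text
time_s: 7.45
tcp_pos: [0.6549, 0.1535, 0.037]
eef_rot: [-178.6, 0.6, -98.4]
contact_force: [-0.6, -0.2, -0.9]
gripper_width: 0.0255
```

```bash
python3 plan.py '[[0.655,0.151,0.021,-98.8,0.005]]'
```

```text
t 7.45 [0.6549 0.1535 0.037 ] [-178.62    0.61  -98.43] w 0.0255 F [-0.6 -0.2 -0.9] J [ 30.  29. -13.   1. -46. -39.]
[0] [{"travel": [0.0006, -0.0001, 0.004], "spin": 0.09}, {"travel": [0.0006, -0.0001, 0.004], "spin": 0.09}, {"travel": [0.0006, -0.0001, 0.004], "spin": 0.09}, {"travel": [0.0006, -0.0001, 0.004], "spin": 0.09}]
```

Call:
{"name": "send_rows", "arguments": {"motion": [{"travel": [0.002,0,0.006],"spin": 0.2},{"travel": [0.001,0,0.005],"spin": 0},{"travel": [0,0,0.003],"spin": 0},{"travel": [0,0,0.002],"spin": 0},{"travel": [0,0,0],"spin": 0}]}}

```text
time_s: 7.87
tcp_pos: [0.6563, 0.1515, 0.0216]
eef_rot: [-178.4, 0.7, -98.6]
contact_force: [-0.3, 0.0, -1.7]
gripper_width: 0.0253
```

```bash
python3 plan.py '[[0.655,0.151,0.020,-98.8,0.005]]'
```

```text
t 7.87 [0.6563 0.1515 0.0216] [-178.44    0.73  -98.61] w 0.0253 F [-0.3  0.  -1.7] J [ 30.  30. -14.   1. -44. -39.]
[0] [{"travel": [0.0006, 0.0013, 0.0016], "spin": 0.19}]
```

Call:
{"name": "send_rows", "arguments": {"motion": [{"travel": [0,0.001,0.002],"spin": 0},{"travel": [0,0,0.0015],"spin": 0},{"travel": [0,0,0],"spin": 0}]}}

```text
time_s: 8.12
tcp_pos: [0.6562, 0.1517, 0.0205]
eef_rot: [-178.3, 0.8, -98.6]
contact_force: [0.1, -0.2, -1.5]
gripper_width: 0.0254
```

Call:
{"name": "send_rows", "arguments": {"motion": [{"travel": [0,0.001,0.002],"spin": 0},{"travel": [0,0,0.002],"spin": 0},{"travel": [0,0,0],"spin": 0}]}}

```text
time_s: 8.37
tcp_pos: [0.6565, 0.152, 0.0204]
eef_rot: [-178.1, 0.8, -98.5]
contact_force: [0.7, 0.0, -0.1]
gripper_width: 0.0258
```

Call:
{"name": "send_rows", "arguments": {"motion": [{"travel": [0,0.001,0.004],"spin": 0},{"travel": [0,0,0],"spin": 0}]}}

```text
time_s: 8.53
tcp_pos: [0.6573, 0.1526, 0.0197]
eef_rot: [-177.9, 0.9, -98.4]
contact_force: [0.2, 0.4, -0.9]
gripper_width: 0.0259
```

```bash
python3 - <<'E'
from look import *
p,d=r.capture("side"); P=cloud("side",d); cv2.imwrite("pics/s1.png",cv2.resize(p[150:270,220:380],(800,600),interpolation=cv2.INTER_CUBIC))
q=P[(abs(P[...,0]-.655)<.012)&(abs(P[...,1]-.15)<.042)&(P[...,2]<.06)]; print(np.percentile(q[:,2],[5,25,50,75]).round(4),r.get_state()["tcp_pos"],r.get_state()["contact_force"])
E
```

```text
[0.0164 0.022  0.0264 0.0277] [0.65744206 0.15273049 0.0196431 ] [0.35812113 0.65553533 0.26213757]
```

View pics/s1.png

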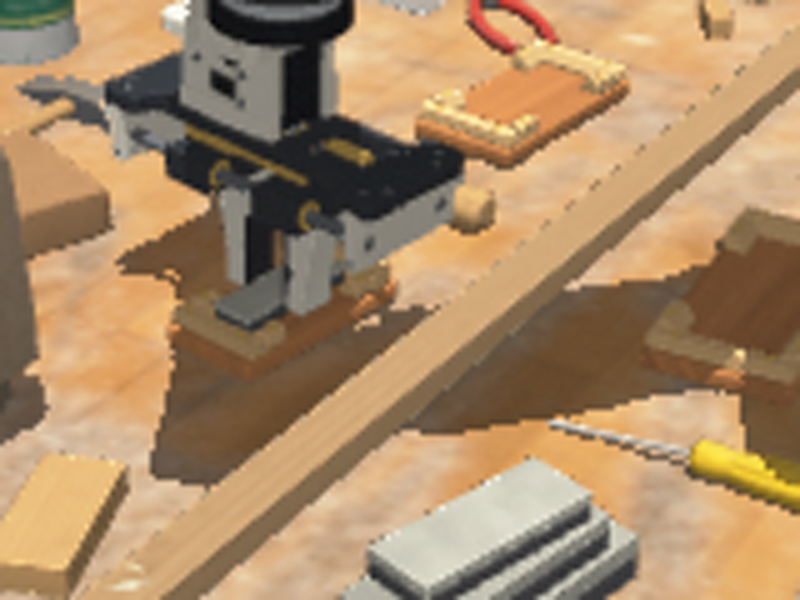

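The stone shows at about (255,300) in the crop, inside the cleats of holder 78 and about on the floor. I'll nudge it to centre and release.

Call:
{"name": "send_rows", "arguments": {"motion": [{"travel": [0.002,0.003,0.002],"spin": 0},{"travel": [0.001,0.002,0.001],"spin": 0},{"travel": [0,0,0],"spin": 0}]}}

```text
time_s: 8.83
tcp_pos: [0.6568, 0.1526, 0.0191]
eef_rot: [-177.3, 1.2, -98.3]
contact_force: [-0.3, -0.0, 0.5]
gripper_width: 0.0257
```

Call:
{"name": "send_rows", "arguments": {"motion": [{"travel": [0,0,0],"spin": 0},{"travel": [0,0,0],"spin": 0},{"travel": [0,0,0],"spin": 0},{"travel": [0,0,0],"spin": 0},{"travel": [0,0,0],"spin": 0}], "gripper": 0.0}}

```text
time_s: 9.25
tcp_pos: [0.6551, 0.1521, 0.0165]
eef_rot: [-177.5, 1.1, -98.3]
contact_force: [0.2, -0.2, 0.0]
gripper_width: 0.0435
```

Call:
{"name": "send_rows", "arguments": {"motion": [{"travel": [0,0,-0.01],"spin": 0},{"travel": [0,0,-0.03],"spin": 0},{"travel": [0,0,-0.04],"spin": 0},{"travel": [0,0,-0.04],"spin": 0},{"travel": [-0.03,0,-0.02],"spin": 0}]}}

```text
time_s: 9.67
tcp_pos: [0.648, 0.1745, 0.1557]
eef_rot: [-178.3, 0.5, -98.6]
contact_force: [1.3, 0.8, 0.9]
gripper_width: 0.0438
```

Call:
{"name": "send_rows", "arguments": {"motion": [{"travel": [-0.03,0,0],"spin": 0},{"travel": [0,0,0],"spin": 0}], "gripper": 1}}

```text
time_s: 9.83
tcp_pos: [0.656, 0.2087, 0.1658]
eef_rot: [-177.8, 1.0, -98.6]
contact_force: [0.6, 0.1, -1.3]
gripper_width: 0.0523
```

```bash
python3 - <<'E'
from look import *
p,d,P=look("w6")
c=(.655,.15)
print("stone",rect(P,c,.044,.0245,.03),"z",rect(P,c,.015,.02,.035))
m=(abs(P[...,0]-c[0])<.044)&(abs(P[...,1]-c[1])<.075); print(rect(P,c,.1,.008,.03,m))
q=P[(abs(P[...,0]-.655)<.010)&(abs(P[...,1]-.15)<.03)]; A=np.c_[q[:,:2],np.ones(len(q))]; print(np.linalg.lstsq(A,q[:,2],rcond=None)[0],q[:,2].mean())
cv2.imwrite("pics/w6c.png",p)
E
python3 plan.py '[[0.432,0.313,0.14,-106]]'
```

```text
stone (2089, [0.6568, 0.149], [0.0768, 0.0257], 82.1, 0.0262) z (706, [0.6566, 0.1498], [0.0298, 0.0249], 81.6, 0.0262)
(7391, [0.656, 0.1484], [0.1191, 0.0652], 81.1, 0.0233)
[ 1.39317668  5.72453219 -1.68286673] 0.21804143356795397
t 9.88 [0.656  0.2072 0.1663] [-177.72    0.96  -98.54] w 0.0556 F [ 0.7 -1.   0.6] J [ 34.  23.  -5.   1. -60. -43.]
[0] [{"travel": [-0.0102, 0.0339, 0.0038], "spin": 1.07}, {"travel": [-0.0096, 0.0341, 0.0038], "spin": 1.07}, {"travel": [-0.0089, 0.0342, 0.0038], "spin": 1.07}, {"travel": [-0.0083, 0.0344, 0.0038], "spin": 1.07}, {"travel": [-0.0076, 0.0345, 0.0038], "spin": 1.07}]
[1] [{"travel": [-0.007, 0.0347, 0.0038], "spin": 1.07}, {"travel": [-0.0064, 0.0348, 0.0038], "spin": 1.07}]
```

View pics/w6.png

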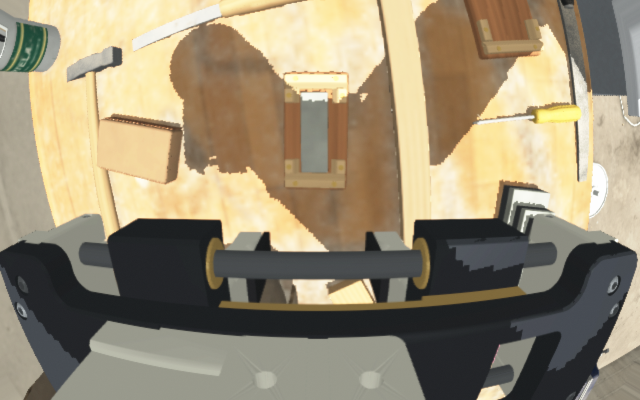

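Stone 78 is seated at (315,133): top at 0.0262 m against 0.026 expected, and centred within 1 mm. Next is stone 100.

Call:
{"name": "send_rows", "arguments": {"motion": [{"travel": [-0.01,0.034,0],"spin": 1.1},{"travel": [-0.01,0.034,0],"spin": 1.1},{"travel": [-0.009,0.034,0],"spin": 1.1},{"travel": [-0.008,0.034,0],"spin": 1.1},{"travel": [-0.008,0.034,0],"spin": 1.1}], "squeeze": 35}}

```text
time_s: 10.3
tcp_pos: [0.4961, 0.2804, 0.1593]
eef_rot: [-177.8, 1.0, -104.7]
contact_force: [0.4, 1.1, 0.2]
gripper_width: 0.0861
```

Call:
{"name": "send_rows", "arguments": {"motion": [{"travel": [-0.007,0.035,0.004],"spin": 1.1},{"travel": [-0.006,0.03,0.004],"spin": 1.1},{"travel": [0,0,0],"spin": 0}]}}

```text
time_s: 10.55
tcp_pos: [0.43, 0.3095, 0.1489]
eef_rot: [-177.9, 1.1, -107.0]
contact_force: [-0.3, -0.4, -0.3]
gripper_width: 0.0875
```

```bash
python3 pile.py w7; python3 plan.py '[[0.432,0.3129,0.08,-106.5]]'
```

```text
78 0
100 (4560, [0.432, 0.3082], [0.0848, 0.0386], 73.5, 0.0612)
124 (1412, [0.4313, 0.3079], [0.1014, 0.0489], 77.0, 0.0451)
150 (1916, [0.4316, 0.3041], [0.1305, 0.0589], 78.6, 0.0251)
t 10.6 [0.4313 0.3092 0.1494] [-177.91    1.09 -106.89] w 0.0877 F [ 0.3 -0.5 -0.2] J [ 58.  10. -26.   2. -53. -76.]
[0] [{"travel": [-0.0019, 0.0002, 0.0347], "spin": -0.2}, {"travel": [-0.0019, 0.0002, 0.0347], "spin": -0.2}]
```

```bash
python3 - <<'E'
t=open("plan.py").read()
t=t.replace("""X=np.array([np.cos(a),np.sin(a),0]);Y=np.array([np.sin(a),-np.cos(a),0])""","""M=R.from_euler('z',dy*i/n,degrees=True)*R0; v=M.inv().apply(d)""")
t=t.replace("""[round(float(d@X),4),round(float(d@Y),4),round(float(-d[2]),4)]""","[round(float(q),4) for q in v]").replace("rows=[]\n","rows=[]; R0=R.from_euler('xyz',s['eef_rot'],degrees=True)\n").replace("        p=t; yaw=w[3]","        p=t; yaw=w[3]; R0=R.from_euler('z',dy,degrees=True)*R0")
t=t.replace("print(\"t\"","tz=R0.apply([0,0,1]); print('tilt deg xy',np.degrees(tz[:2]).round(2),\"t\"")
open("plan.py","w").write(t)
E
python3 plan.py '[[0.432,0.3125,0.049,-106.5,0.03]]'
```

```text
tilt deg xy [2.31 0.43] t 10.6 [0.4313 0.3092 0.1494] [-177.91    1.09 -106.89] w 0.0877 F [ 0.3 -0.5 -0.2] J [ 58.  10. -26.   2. -53. -76.]
[0] [{"travel": [-0.0004, 0.001, 0.0251], "spin": -0.1}, {"travel": [-0.0004, 0.001, 0.0251], "spin": -0.1}, {"travel": [-0.0004, 0.001, 0.0251], "spin": -0.1}, {"travel": [-0.0004, 0.001, 0.0251], "spin": -0.1}]
```

Call:
{"name": "send_rows", "arguments": {"motion": [{"travel": [0,0.001,0.025],"spin": -0.1},{"travel": [0,0.001,0.025],"spin": -0.1},{"travel": [0,0.001,0.025],"spin": -0.1},{"travel": [0,0.001,0.015],"spin": -0.1},{"travel": [0,0,0],"spin": 0}], "gripper": 0.36}}

```text
time_s: 11.02
tcp_pos: [0.4341, 0.3105, 0.0597]
eef_rot: [-177.7, 1.4, -106.3]
contact_force: [-0.0, -0.9, -1.4]
gripper_width: 0.0617
```

```bash
python3 plan.py '[[0.432,0.3125,0.048,-106.5,0.03]]'
```

```text
tilt deg xy [2.57 0.69] t 11.02 [0.4341 0.3105 0.0597] [-177.73    1.39 -106.31] w 0.0617 F [-0.  -0.9 -1.4] J [ 58.  16. -32.   3. -40. -76.]
[0] [{"travel": [-0.001, 0.003, 0.0116], "spin": 0.19}]
```

Call:
{"name": "send_rows", "arguments": {"motion": [{"travel": [-0.001,0.003,0.011],"spin": 0.2},{"travel": [0,0,0],"spin": 0}]}}

```text
time_s: 11.18
tcp_pos: [0.4331, 0.3109, 0.0484]
eef_rot: [-177.7, 1.3, -106.6]
contact_force: [-0.1, 0.3, -0.7]
gripper_width: 0.0598
```

```bash
python3 plan.py '[[0.432,0.3125,0.048,-106.5,0.03]]'
```

```text
tilt deg xy [2.52 0.57] t 11.18 [0.4331 0.3109 0.0484] [-177.75    1.26 -106.59] w 0.0598 F [-0.1  0.3 -0.7] J [ 58.  17. -33.   3. -38. -77.]
[0] [{"travel": [-0.0012, 0.0015, 0.0004], "spin": -0.09}]
```

Call:
{"name": "send_rows", "arguments": {"motion": [{"travel": [0,0.001,0],"spin": 0},{"travel": [0,0,0],"spin": 0},{"travel": [0,0,0],"spin": 0},{"travel": [0,0,0],"spin": 0}], "gripper": -1}}

```text
time_s: 11.52
tcp_pos: [0.4344, 0.3113, 0.0518]
eef_rot: [-177.7, 1.4, -106.6]
contact_force: [0.2, 0.3, -0.6]
gripper_width: 0.0383
```

Call:
{"name": "send_rows", "arguments": {"motion": [{"travel": [0,0,0],"spin": 0},{"travel": [0,0,0],"spin": 0},{"travel": [0,0,0],"spin": 0}]}}

```text
time_s: 11.77
tcp_pos: [0.4348, 0.3116, 0.0533]
eef_rot: [-177.6, 1.5, -106.6]
contact_force: [0.3, -0.5, -1.0]
gripper_width: 0.0375
```

Call:
{"name": "send_rows", "arguments": {"motion": [{"travel": [0,0,-0.006],"spin": 0},{"travel": [0,0,-0.015],"spin": 0},{"travel": [0,0,-0.03],"spin": 0},{"travel": [0,0,-0.035],"spin": 0}]}}

```text
time_s: 12.1
tcp_pos: [0.4273, 0.3061, 0.1353]
eef_rot: [-178.0, 0.7, -106.7]
contact_force: [0.4, 0.7, -1.1]
gripper_width: 0.0376
```

```bash
python3 plan.py '[[0.52,0.18,0.16,-100],[0.668,-0.125,0.16,-96.5]]'
```

```text
tilt deg xy [2.16 0.08] t 12.1 [0.4273 0.3061 0.1353] [-177.95    0.7  -106.7 ] w 0.0376 F [ 0.4  0.7 -1.1] J [ 58.  10. -28.   2. -51. -77.]
[0] [{"travel": [0.0235, -0.0315, -0.0053], "spin": -1.68}, {"travel": [0.0244, -0.0308, -0.0054], "spin": -1.68}, {"travel": [0.0253, -0.03, -0.0054], "spin": -1.68}, {"travel": [0.0261, -0.0293, -0.0054], "spin": -1.68}, {"travel": [0.0305, -0.0221, 0.0004], "spin": -0.39}]
[1] [{"travel": [0.0307, -0.0219, 0.0004], "spin": -0.39}, {"travel": [0.0308, -0.0217, 0.0004], "spin": -0.39}, {"travel": [0.031, -0.0215, 0.0004], "spin": -0.39}, {"travel": [0.0311, -0.0212, 0.0004], "spin": -0.39}, {"travel": [0.0312, -0.021, 0.0004], "spin": -0.39}]
[2] [{"travel": [0.0314, -0.0208, 0.0004], "spin": -0.39}, {"travel": [0.0315, -0.0206, 0.0004], "spin": -0.39}, {"travel": [0.0317, -0.0204, 0.0003], "spin": -0.39}]
```

Call:
{"name": "send_rows", "arguments": {"motion": [{"travel": [0.0235,-0.031,-0.005],"spin": -1.7},{"travel": [0.0245,-0.031,-0.005],"spin": -1.7},{"travel": [0.025,-0.03,-0.005],"spin": -1.7},{"travel": [0.026,-0.029,-0.005],"spin": -1.7},{"travel": [0.031,-0.022,0],"spin": -0.4}]}}

```text
time_s: 12.52
tcp_pos: [0.5413, 0.1516, 0.1724]
eef_rot: [-177.2, 1.2, -98.2]
contact_force: [1.2, 1.2, -1.5]
gripper_width: 0.0371
```

Call:
{"name": "send_rows", "arguments": {"motion": [{"travel": [0.031,-0.022,0],"spin": -0.4},{"travel": [0.031,-0.022,0],"spin": -0.4},{"travel": [0.031,-0.0215,0],"spin": -0.4},{"travel": [0.031,-0.021,0],"spin": -0.4},{"travel": [0.031,-0.021,0],"spin": -0.4}]}}

```text
time_s: 12.93
tcp_pos: [0.6307, -0.0245, 0.1783]
eef_rot: [-177.0, 1.2, -96.0]
contact_force: [0.7, 1.4, -2.7]
gripper_width: 0.0376
```

Call:
{"name": "send_rows", "arguments": {"motion": [{"travel": [0.031,-0.021,0],"spin": -0.4},{"travel": [0.031,-0.0205,0],"spin": -0.4},{"travel": [0.02,-0.015,0],"spin": -0.4},{"travel": [0,0,0],"spin": 0}]}}

```text
time_s: 13.27
tcp_pos: [0.6816, -0.1229, 0.1802]
eef_rot: [-177.1, 1.1, -94.9]
contact_force: [0.4, 1.0, -0.9]
gripper_width: 0.0377
```

```bash
python3 hold.py w8 .669 -.148 .142 .076 .008; python3 plan.py '[[0.669,-0.148,0.05,-96.5]]'
```

```text
tcp [ 0.6816 -0.1229  0.1802] [-177.05    1.1   -94.9 ]
cleat (1571, [0.6693, -0.1459], [0.1336, 0.072], 83.8, 0.0232)
board (5763, [0.6685, -0.1476], [0.1373, 0.0761], 84.0, 0.014)
hand far end along tool x: 0.0446 topz 0.1889 8362
tilt deg xy [2.99 0.87] t 13.32 [ 0.6806 -0.1216  0.18  ] [-177.1     1.13  -94.94] w 0.0375 F [-0.1  0.  -1. ] J [  6.  22.  -3.  -1. -62. -10.]
[0] [{"travel": [0.0075, 0.004, 0.0322], "spin": 0.39}, {"travel": [0.0075, 0.0039, 0.0322], "spin": 0.39}, {"travel": [0.0075, 0.0039, 0.0322], "spin": 0.39}, {"travel": [0.0075, 0.0038, 0.0322], "spin": 0.39}]
```

```bash
cat > inhand.py <<'E'
from look import *
import sys
# python3 inhand.py halfwidth topoffset cams...
hw,zt=float(sys.argv[1]),float(sys.argv[2])
for c in sys.argv[3:]:
    s=r.get_state(); p,d=r.capture(c); P=cloud(c,d); t=np.array(s["tcp_pos"]); M=R.from_euler('xyz',s["eef_rot"],degrees=True)
    q=M.inv().apply((P.reshape(-1,3)-t)); q=q[(abs(q[:,1])<hw)&(abs(q[:,0])<.1)&(abs(q[:,2]+zt)<.006)]
    print(c,np.round(t,4),np.round(s["eef_rot"],2),"ends x",np.percentile(q[:,0],[.5,99.5]).round(4),"y",np.percentile(q[:,1],[.5,99.5]).round(4),"top",-np.median(q[:,2]).round(4),len(q))
    k=q[abs(q[:,0])>.015]; A=np.c_[k[:,:2],np.ones(len(k))]; print(" slopes",np.linalg.lstsq(A,k[:,2],rcond=None)[0].round(3))
E
python3 inhand.py .018 .008 wrist side scene
```

```text
wrist [ 0.6806 -0.1216  0.18  ] [-177.1     1.13  -94.94] ends x [-0.0324  0.0443] y [-0.0178  0.0178] top 0.0092 7648
 slopes [-0.017 -0.041 -0.009]
side [ 0.68 -0.12  0.18] [-177.11    1.15  -94.89] ends x [-0.0547  0.0477] y [-0.0172  0.0178] top 0.0087 123
 slopes [-0.035  0.014 -0.009]
scene [ 0.6797 -0.1189  0.1802] [-177.1     1.16  -94.82] ends x [-0.058   0.0132] y [-0.0169  0.0175] top 0.0085 99
 slopes [-0.018 -0.03  -0.009]
```

```bash
python3 plan.py '[[0.6685,-0.151,0.055,-96.5,0.035]]'
```

```text
tilt deg xy [3.01 0.92] t 13.47 [ 0.6797 -0.1182  0.1805] [-177.07    1.17  -94.76] w 0.0375 F [ 0.   0.9 -1.7] J [  6.  22.  -3.  -1. -62. -10.]
[0] [{"travel": [0.009, 0.0037, 0.0311], "spin": 0.44}, {"travel": [0.0091, 0.0036, 0.0311], "spin": 0.44}, {"travel": [0.0091, 0.0036, 0.0311], "spin": 0.44}, {"travel": [0.0091, 0.0035, 0.0311], "spin": 0.44}]
```

Call:
{"name": "send_rows", "arguments": {"motion": [{"travel": [0.009,0.0037,0.031],"spin": 0.45},{"travel": [0.009,0.0037,0.031],"spin": 0.45},{"travel": [0.009,0.0037,0.031],"spin": 0.45},{"travel": [0.009,0.0035,0.025],"spin": 0.45},{"travel": [0,0,0],"spin": 0}]}}

```text
time_s: 13.88
tcp_pos: [0.6692, -0.1438, 0.0636]
eef_rot: [-176.6, 1.4, -96.1]
contact_force: [-1.0, 1.2, -2.3]
gripper_width: 0.0375
```

```bash
python3 plan.py '[[0.6685,-0.151,0.034,-96.5,0.015]]'
```

```text
tilt deg xy [3.56 1.01] t 13.88 [ 0.6692 -0.1438  0.0636] [-176.56    1.39  -96.07] w 0.0375 F [-1.   1.2 -2.3] J [  4.  27. -12.  -1. -48.  -9.]
[0] [{"travel": [0.0027, 0.0006, 0.0098], "spin": 0.14}, {"travel": [0.0027, 0.0006, 0.0098], "spin": 0.14}, {"travel": [0.0027, 0.0006, 0.0098], "spin": 0.14}]
```

Call:
{"name": "send_rows", "arguments": {"motion": [{"travel": [0.003,0.0006,0.012],"spin": 0.2},{"travel": [0.003,0.0006,0.01],"spin": 0.2},{"travel": [0.003,0.0006,0.008],"spin": 0},{"travel": [0,0,0],"spin": 0}]}}

```text
time_s: 14.22
tcp_pos: [0.6703, -0.1486, 0.0353]
eef_rot: [-176.3, 1.4, -96.2]
contact_force: [-0.6, -0.6, -1.7]
gripper_width: 0.0377
```

```bash
python3 plan.py '[[0.6685,-0.151,0.022,-96.5,0.006]]'
```

```text
tilt deg xy [3.79 1.01] t 14.22 [ 0.6703 -0.1486  0.0353] [-176.34    1.41  -96.16] w 0.0377 F [-0.6 -0.6 -1.7] J [  3.  29. -13.  -1. -44.  -9.]
[0] [{"travel": [0.001, 0.0008, 0.0044], "spin": 0.11}, {"travel": [0.001, 0.0008, 0.0044], "spin": 0.11}, {"travel": [0.001, 0.0008, 0.0044], "spin": 0.11}]
```

Call:
{"name": "send_rows", "arguments": {"motion": [{"travel": [0.0015,0.0015,0.006],"spin": 0.2},{"travel": [0.0015,0.001,0.006],"spin": 0.1},{"travel": [0.001,0.001,0.003],"spin": 0},{"travel": [0,0,0],"spin": 0}]}}

```text
time_s: 14.55
tcp_pos: [0.6697, -0.1516, 0.0216]
eef_rot: [-176.1, 1.5, -96.4]
contact_force: [-0.2, 0.5, -0.0]
gripper_width: 0.0374
```

```bash
python3 plan.py '[[0.6685,-0.151,0.022,-96.5,0.006]]'
```

```text
tilt deg xy [4.08 1.  ] t 14.55 [ 0.6697 -0.1516  0.0216] [-176.06    1.45  -96.4 ] w 0.0374 F [-0.2  0.5 -0. ] J [  3.  30. -14.  -1. -42.  -9.]
[0] [{"travel": [-0.0005, 0.0013, -0.0005], "spin": 0.1}]
```

Call:
{"name": "send_rows", "arguments": {"motion": [{"travel": [0,0.0015,0.003],"spin": 0},{"travel": [0,0,0.001],"spin": 0}]}}

```text
time_s: 14.72
tcp_pos: [0.6709, -0.1518, 0.0215]
eef_rot: [-175.8, 1.4, -96.3]
contact_force: [-0.6, -0.2, -1.9]
gripper_width: 0.0378
```

```bash
cat > seat.py <<'E'
from look import *
import sys
# seat.py name cx cy rad topz : stone top rect + holder board rect from wrist
n,cx,cy,rad,tz,L,W=sys.argv[1],*map(float,sys.argv[2:8])
p,d,P=look(n); c=(cx,cy)
print("stone",rect(P,c,rad,tz-.0025,tz+.004)); 
m=(abs(P[...,0]-cx)<W/2+.012)&(abs(P[...,1]-cy)<L/2+.015); print("board",rect(P,c,.14,.008,.019,m))
q=P[(np.hypot(P[...,0]-cx,P[...,1]-cy)<rad)&(abs(P[...,2]-tz)<.006)]; A=np.c_[q[:,:2],np.ones(len(q))]; k=np.linalg.lstsq(A,q[:,2],rcond=None)[0] if len(q)>9 else None
print("slopes",k,"z",np.median(q[:,2]).round(4),"F",r.get_state()["contact_force"].round(1),r.get_state()["tcp_pos"].round(4))
E
python3 seat.py w9 .669 -.1465 .05 .030 .142 .076
```

```text
stone (7759, [0.6679, -0.1575], [0.0792, 0.0646], -76.3, 0.0302)
board (4505, [0.6689, -0.1638], [0.1081, 0.0765], 83.8, 0.0135)
slopes [ 0.03083054 -0.00170507  0.00928208] z 0.0302 F [ 0.4 -0.8 -1.1] [ 0.6711 -0.1518  0.0213]
```

Call:
{"name": "send_rows", "arguments": {"motion": [{"travel": [0,0,0],"spin": 0},{"travel": [0,0,0],"spin": 0},{"travel": [0,0,0],"spin": 0},{"travel": [0,0,0],"spin": 0}], "gripper": 0.3}}

```text
time_s: 15.1
tcp_pos: [0.672, -0.1519, 0.0224]
eef_rot: [-175.6, 1.4, -96.3]
contact_force: [-0.5, 0.1, -0.1]
gripper_width: 0.0554
```

Call:
{"name": "send_rows", "arguments": {"motion": [{"travel": [0,0,-0.01],"spin": 0},{"travel": [0,0,-0.035],"spin": 0},{"travel": [0,0,-0.04],"spin": 0},{"travel": [0,0,-0.04],"spin": 0},{"travel": [-0.03,0,-0.02],"spin": 0}]}}

```text
time_s: 15.52
tcp_pos: [0.6587, -0.1277, 0.1666]
eef_rot: [-176.5, 1.3, -96.6]
contact_force: [2.2, 1.5, 0.3]
gripper_width: 0.0569
```

Call:
{"name": "send_rows", "arguments": {"motion": [{"travel": [-0.03,0,0],"spin": 0},{"travel": [0,0,0],"spin": 0}], "gripper": 1}}

```text
time_s: 15.68
tcp_pos: [0.6654, -0.0953, 0.1769]
eef_rot: [-175.8, 1.4, -96.6]
contact_force: [-0.6, -0.9, -0.6]
gripper_width: 0.0655
```

```bash
python3 seat.py w10 .669 -.1465 .055 .030 .142 .076;  python3 plan.py '[[0.58,0.1,0.17,-98],[0.431,0.317,0.15,-102]]'
```

```text
stone (3869, [0.6724, -0.1493], [0.1003, 0.0381], 83.8, 0.0302)
board (2495, [0.6698, -0.1568], [0.125, 0.0767], 83.7, 0.0142)
slopes [ 0.00674756 -0.00344961  0.0248637 ] z 0.0302 F [ 0.5 -0.1  1.4] [ 0.6655 -0.0967  0.1774]
tilt deg xy [4.34 0.88] t 15.73 [ 0.6655 -0.0967  0.1774] [-175.79    1.37  -96.53] w 0.0688 F [ 0.5 -0.1  1.4] J [  8.  20.  -7.  -0. -59. -15.]
[0] [{"travel": [-0.0309, 0.018, 0.0007], "spin": 0.24}, {"travel": [-0.0308, 0.0181, 0.0006], "spin": 0.24}, {"travel": [-0.0308, 0.0182, 0.0006], "spin": 0.24}, {"travel": [-0.0307, 0.0184, 0.0006], "spin": 0.24}, {"travel": [-0.0306, 0.0185, 0.0006], "spin": 0.24}]
[1] [{"travel": [-0.0305, 0.0186, 0.0006], "spin": 0.24}, {"travel": [-0.0277, 0.0256, 0.0016], "spin": 0.57}, {"travel": [-0.0274, 0.0259, 0.0016], "spin": 0.57}, {"travel": [-0.0271, 0.0261, 0.0016], "spin": 0.57}, {"travel": [-0.0269, 0.0264, 0.0016], "spin": 0.57}]
[2] [{"travel": [-0.0266, 0.0267, 0.0015], "spin": 0.57}, {"travel": [-0.0264, 0.0269, 0.0015], "spin": 0.57}, {"travel": [-0.0261, 0.0272, 0.0015], "spin": 0.57}]
```

Stone 100 is seated flat: top at 0.0302 m against 0.030, yaw 83.8° against the holder's 83.7°, about 3 mm off centre and within the play. Next is stone 124.

Call:
{"name": "send_rows", "arguments": {"motion": [{"travel": [-0.031,0.018,0],"spin": 0.3},{"travel": [-0.031,0.018,0],"spin": 0.3},{"travel": [-0.031,0.018,0],"spin": 0.3},{"travel": [-0.031,0.0185,0],"spin": 0.3},{"travel": [-0.0305,0.0185,0],"spin": 0.3}], "squeeze": 45}}

```text
time_s: 16.15
tcp_pos: [0.5937, 0.0657, 0.1747]
eef_rot: [-175.8, 1.4, -98.6]
contact_force: [0.4, 1.2, 0.2]
gripper_width: 0.0876
```

Call:
{"name": "send_rows", "arguments": {"motion": [{"travel": [-0.0305,0.0185,0],"spin": 0.3},{"travel": [-0.028,0.0255,0.002],"spin": 0.6},{"travel": [-0.0275,0.026,0.002],"spin": 0.6},{"travel": [-0.027,0.026,0.002],"spin": 0.6},{"travel": [-0.027,0.0265,0.002],"spin": 0.6}]}}

```text
time_s: 16.57
tcp_pos: [0.4928, 0.2282, 0.1614]
eef_rot: [-175.9, 1.5, -101.5]
contact_force: [1.7, 1.1, 0.2]
gripper_width: 0.0874
```

Call:
{"name": "send_rows", "arguments": {"motion": [{"travel": [-0.0265,0.027,0.002],"spin": 0.6},{"travel": [-0.0265,0.027,0.002],"spin": 0.6},{"travel": [0,0,0],"spin": 0}], "gripper": 0.65}}

```text
time_s: 16.82
tcp_pos: [0.4465, 0.2962, 0.1547]
eef_rot: [-175.9, 1.6, -102.7]
contact_force: [0.3, 0.1, -0.4]
gripper_width: 0.0745
```

```bash
python3 pile.py w11; python3 plan.py '[[0.4312,0.3175,0.05,-102.5]]'
```

```text
78 0
100 0
124 (5346, [0.4292, 0.3037], [0.0949, 0.0476], 77.6, 0.0448)
150 (1802, [0.4299, 0.2983], [0.1211, 0.0583], 78.9, 0.0248)
tilt deg xy [4.31 0.6 ] t 16.87 [0.4472 0.2945 0.1548] [-175.92    1.53 -102.62] w 0.0733 F [ 0.1 -1.1  0.4] J [ 57.   9. -28.   4. -51. -72.]
[0] [{"travel": [-0.0054, 0.0094, 0.0345], "spin": -0.04}, {"travel": [-0.0054, 0.0093, 0.0345], "spin": -0.04}, {"travel": [-0.0054, 0.0093, 0.0345], "spin": -0.04}]
```

Call:
{"name": "send_rows", "arguments": {"motion": [{"travel": [-0.0055,0.0095,0.034],"spin": 0},{"travel": [-0.0055,0.0095,0.034],"spin": 0},{"travel": [-0.0055,0.0095,0.03],"spin": 0},{"travel": [0,0,0],"spin": 0}]}}

```text
time_s: 17.2
tcp_pos: [0.4327, 0.319, 0.056]
eef_rot: [-175.7, 1.9, -102.5]
contact_force: [-0.9, -1.7, -1.1]
gripper_width: 0.0724
```

```bash
python3 plan.py '[[0.4315,0.3177,0.029,-102.5]]'
```

```text
tilt deg xy [4.58 0.9 ] t 17.2 [0.4327 0.319  0.056 ] [-175.72    1.88 -102.52] w 0.0724 F [-0.9 -1.7 -1.1] J [ 60.  16. -35.   6. -37. -77.]
[0] [{"travel": [0.0024, 0.0029, 0.0268], "spin": -0.02}]
```

Call:
{"name": "send_rows", "arguments": {"motion": [{"travel": [0.0015,0.0015,0.0145],"spin": 0},{"travel": [0.001,0.0015,0.011],"spin": 0},{"travel": [0,0,0],"spin": 0}]}}

```text
time_s: 17.45
tcp_pos: [0.433, 0.3148, 0.0301]
eef_rot: [-175.7, 1.7, -102.5]
contact_force: [-0.5, 0.6, 0.2]
gripper_width: 0.0722
```

```bash
python3 plan.py '[[0.4315,0.3177,0.0295,-102.5]]'
```

```text
tilt deg xy [4.53 0.69] t 17.45 [0.433  0.3148 0.0301] [-175.72    1.66 -102.54] w 0.0722 F [-0.5  0.6  0.2] J [ 60.  18. -37.   7. -33. -78.]
[0] [{"travel": [-0.0025, 0.0022, 0.0005], "spin": -0.04}]
```

Call:
{"name": "send_rows", "arguments": {"motion": [{"travel": [-0.002,0.002,0.0005],"spin": 0},{"travel": [0,0,0.0005],"spin": 0},{"travel": [0,0,0.0005],"spin": 0},{"travel": [0,0,0.0005],"spin": 0}], "gripper": -1}}

```text
time_s: 17.78
tcp_pos: [0.4345, 0.3168, 0.0318]
eef_rot: [-175.6, 1.8, -102.7]
contact_force: [-0.9, 0.7, -1.0]
gripper_width: 0.0514
```

Call:
{"name": "send_rows", "arguments": {"motion": [{"travel": [0,0,0.0005],"spin": 0},{"travel": [0,0,0],"spin": 0}]}}

```text
time_s: 17.95
tcp_pos: [0.4348, 0.3168, 0.0323]
eef_rot: [-175.6, 1.9, -102.7]
contact_force: [0.3, -0.6, -3.1]
gripper_width: 0.0475
```

Call:
{"name": "send_rows", "arguments": {"motion": [{"travel": [0,0,0],"spin": 0},{"travel": [0,0,-0.006],"spin": 0},{"travel": [0,0,-0.02],"spin": 0},{"travel": [0,0,-0.03],"spin": 0},{"travel": [0,0,-0.035],"spin": 0}]}}

```text
time_s: 18.37
tcp_pos: [0.4236, 0.3103, 0.1189]
eef_rot: [-176.0, 1.0, -102.8]
contact_force: [0.8, 1.6, -2.2]
gripper_width: 0.0476
```

```bash
python3 plan.py '[[0.4304,0.03,0.13,-85.5]]'; python3 inhand.py .022 .0125 wrist side
```

```text
tilt deg xy [4.11 0.07] t 18.37 [0.4236 0.3103 0.1189] [-176.      0.98 -102.8 ] w 0.0476 F [ 0.8  1.6 -2.2] J [ 60.  10. -31.   5. -47. -76.]
[0] [{"travel": [0.0339, -0.0087, -0.0014], "spin": -2.16}, {"travel": [0.0342, -0.0074, -0.0015], "spin": -2.16}, {"travel": [0.0345, -0.0061, -0.0016], "spin": -2.16}, {"travel": [0.0347, -0.0048, -0.0017], "spin": -2.16}, {"travel": [0.0349, -0.0035, -0.0017], "spin": -2.16}]
[1] [{"travel": [0.035, -0.0022, -0.0018], "spin": -2.16}, {"travel": [0.035, -0.0009, -0.0019], "spin": -2.16}, {"travel": [0.035, 0.0004, -0.002], "spin": -2.16}]
wrist [0.4236 0.3103 0.1189] [-176.      0.98 -102.8 ] ends x [-0.0331  0.0563] y [-0.0218  0.0217] top 0.017 305
 slopes [ 0.072 -0.04  -0.017]
side [0.4259 0.3133 0.1267] [-175.72    1.49 -102.68] ends x [-0.0647  0.0303] y [-0.0217  0.0219] top 0.0123 518
 slopes [-0.041 -0.065 -0.013]
```

Call:
{"name": "send_rows", "arguments": {"motion": [{"travel": [0.034,-0.0085,0],"spin": -2.15},{"travel": [0.034,-0.0075,0],"spin": -2.15},{"travel": [0.0345,-0.006,0],"spin": -2.15},{"travel": [0.035,-0.005,0],"spin": -2.15},{"travel": [0.035,-0.0035,0],"spin": -2.15}]}}

```text
time_s: 18.88
tcp_pos: [0.4323, 0.1407, 0.1257]
eef_rot: [-175.2, 1.2, -91.0]
contact_force: [1.7, -0.6, -2.6]
gripper_width: 0.0474
```

Call:
{"name": "send_rows", "arguments": {"motion": [{"travel": [0.035,-0.002,0],"spin": -2.15},{"travel": [0.03,-0.001,0],"spin": -2.15},{"travel": [0.02,0,0],"spin": -2.15},{"travel": [0,0,0],"spin": 0}]}}

```text
time_s: 19.22
tcp_pos: [0.4322, 0.0464, 0.1241]
eef_rot: [-175.2, 0.6, -84.3]
contact_force: [0.3, 0.3, -2.2]
gripper_width: 0.0477
```

```bash
python3 inhand.py .022 .0125 side wrist; python3 hold.py w12 .4304 .005 .166 .086; python3 plan.py '[[0.4304,0.005,0.06,-85.5]]'
```

```text
side [0.4322 0.0464 0.1241] [-175.24    0.59  -84.26] ends x [-0.0648  0.0584] y [-0.0218  0.0219] top 0.0129 390
 slopes [-0.039 -0.072 -0.013]
wrist [0.4325 0.0473 0.1242] [-175.21    0.61  -84.39] ends x [-0.0293  0.0585] y [-0.0218  0.0217] top 0.0138 12144
 slopes [-0.029 -0.073 -0.013]
tcp [0.4331 0.0485 0.1245] [-175.16    0.63  -84.4 ]
cleat (2727, [0.4313, 0.0009], [0.1485, 0.082], -85.2, 0.0235)
board (9616, [0.4314, 0.0003], [0.1558, 0.0861], -85.5, 0.0142)
tilt deg xy [4.77 1.11] t 19.37 [0.4335 0.0494 0.1246] [-175.13    0.64  -84.35] w 0.0476 F [ 0.3  0.4 -2.7] J [ 34.   0. -41.   3. -44. -30.]
[0] [{"travel": [0.0223, 0.0064, 0.0316], "spin": 0.58}, {"travel": [0.0223, 0.0062, 0.0316], "spin": 0.58}]
```

```bash
python3 plan.py '[[0.431,0.002,0.055,-85.5]]'
```

```text
tilt deg xy [4.77 1.11] t 19.37 [0.4335 0.0494 0.1246] [-175.13    0.64  -84.35] w 0.0476 F [ 0.3  0.4 -2.7] J [ 34.   0. -41.   3. -44. -30.]
[0] [{"travel": [0.0159, 0.0043, 0.0227], "spin": 0.38}, {"travel": [0.0159, 0.0042, 0.0227], "spin": 0.38}, {"travel": [0.0159, 0.0041, 0.0227], "spin": 0.38}]
```

Call:
{"name": "send_rows", "arguments": {"motion": [{"travel": [0.022,0.006,0.028],"spin": 0.5},{"travel": [0.022,0.006,0.025],"spin": 0.5},{"travel": [0,0,0],"spin": 0}]}}

```text
time_s: 19.62
tcp_pos: [0.4334, 0.0089, 0.0709]
eef_rot: [-174.7, 0.9, -85.1]
contact_force: [-0.8, 0.1, -3.1]
gripper_width: 0.0477
```

```bash
python3 plan.py '[[0.431,0.002,0.036,-85.5,0.015]]'
```

```text
tilt deg xy [5.17 1.36] t 19.62 [0.4334 0.0089 0.0709] [-174.72    0.92  -85.11] w 0.0477 F [-0.8  0.1 -3.1] J [ 29.   5. -46.   2. -35. -26.]
[0] [{"travel": [0.0024, 0.0021, 0.0115], "spin": 0.13}, {"travel": [0.0024, 0.0021, 0.0115], "spin": 0.13}, {"travel": [0.0024, 0.0021, 0.0115], "spin": 0.13}]
```

Call:
{"name": "send_rows", "arguments": {"motion": [{"travel": [0.002,0.002,0.012],"spin": 0.15},{"travel": [0.002,0.002,0.011],"spin": 0.15},{"travel": [0.002,0.002,0.008],"spin": 0.1},{"travel": [0,0,0],"spin": 0}]}}

```text
time_s: 19.95
tcp_pos: [0.4321, 0.0063, 0.038]
eef_rot: [-174.8, 0.9, -85.4]
contact_force: [0.1, -0.4, -2.8]
gripper_width: 0.0476
```

```bash
python3 plan.py '[[0.431,0.002,0.022,-85.5,0.006]]'
```

```text
tilt deg xy [5.15 1.35] t 19.95 [0.4321 0.0063 0.038 ] [-174.75    0.94  -85.4 ] w 0.0476 F [ 0.1 -0.4 -2.8] J [ 28.   8. -48.   3. -29. -26.]
[0] [{"travel": [0.0015, 0.001, 0.0052], "spin": 0.03}, {"travel": [0.0015, 0.001, 0.0052], "spin": 0.03}, {"travel": [0.0015, 0.001, 0.0052], "spin": 0.03}]
```

Call:
{"name": "send_rows", "arguments": {"motion": [{"travel": [0.0035,0.001,0.006],"spin": 0},{"travel": [0.002,0.001,0.006],"spin": 0},{"travel": [0.001,0.0005,0.002],"spin": 0},{"travel": [0,0,0],"spin": 0}]}}

```text
time_s: 20.28
tcp_pos: [0.4335, 0.0026, 0.0238]
eef_rot: [-174.6, 1.0, -85.2]
contact_force: [0.3, 0.1, -2.3]
gripper_width: 0.0479
```

```bash
python3 plan.py '[[0.431,0.002,0.022,-85.5,0.006]]'
```

```text
tilt deg xy [5.26 1.4 ] t 20.28 [0.4335 0.0026 0.0238] [-174.63    0.96  -85.16] w 0.0479 F [ 0.3  0.1 -2.3] J [ 28.  10. -49.   3. -26. -25.]
[0] [{"travel": [0.0004, 0.0027, 0.0015], "spin": 0.34}]
```

Call:
{"name": "send_rows", "arguments": {"motion": [{"travel": [0.0005,0.003,0.003],"spin": 0.3},{"travel": [0,0.0015,0.002],"spin": 0}]}}

```text
time_s: 20.45
tcp_pos: [0.4324, 0.0027, 0.0206]
eef_rot: [-174.4, 1.0, -85.4]
contact_force: [-7.9, -8.4, 42.8]
gripper_width: 0.0477
```

```bash
python3 seat.py w13 .431 .005 .06 .034 .166 .086; python3 inhand.py .022 .0125 side
```

```text
stone (12394, [0.4329, -0.0104], [0.0904, 0.0738], -65.0, 0.034)
board (5397, [0.4324, -0.0166], [0.1251, 0.0861], -84.5, 0.0138)
slopes [0.00746159 0.00096121 0.03078442] z 0.034 F [-2.9 -4.5 26.5] [0.4323 0.0026 0.0207]
side [0.4323 0.0026 0.0207] [-174.35    1.    -85.36] ends x [-0.0647  0.0581] y [-0.0217  0.0218] top 0.0137 366
 slopes [-0.027 -0.077 -0.014]
```

Stone 124 is on the floor (42 N felt at contact, top at 0.034 m, level). Releasing.

Call:
{"name": "send_rows", "arguments": {"motion": [{"travel": [0,0,0],"spin": 0},{"travel": [0,0,0],"spin": 0},{"travel": [0,0,0],"spin": 0},{"travel": [0,0,0],"spin": 0}], "gripper": 0.55}}

```text
time_s: 20.88
tcp_pos: [0.4343, 0.0034, 0.0231]
eef_rot: [-174.0, 1.1, -85.4]
contact_force: [0.1, 0.7, -0.4]
gripper_width: 0.0661
```

Call:
{"name": "send_rows", "arguments": {"motion": [{"travel": [0,0,-0.01],"spin": 0},{"travel": [0,0,-0.035],"spin": 0},{"travel": [0,0,-0.04],"spin": 0},{"travel": [-0.03,0,-0.03],"spin": 0.5},{"travel": [-0.038,0,0],"spin": 1.5}]}}

```text
time_s: 21.3
tcp_pos: [0.4147, 0.0645, 0.1404]
eef_rot: [-174.6, 1.2, -87.9]
contact_force: [1.6, 1.7, 0.7]
gripper_width: 0.068
```

```bash
python3 seat.py w14 .431 .005 .066 .034 .166 .086;  python3 plan.py '[[0.431,0.314,0.13,-101.5]]'
```

```text
stone (6406, [0.4323, 0.01], [0.1214, 0.0484], -85.2, 0.0326)
board (3885, [0.4315, 0.0098], [0.137, 0.0858], -85.8, 0.0126)
slopes [0.00109467 0.00208733 0.03198274] z 0.0325 F [1.  4.4 0.5] [0.4151 0.0701 0.1393]
tilt deg xy [5.43 1.47] t 21.35 [0.4151 0.0701 0.1393] [-174.51    1.28  -87.92] w 0.0678 F [1.  4.4 0.5] J [ 39.  -3. -42.   3. -46. -39.]
[0] [{"travel": [-0.0347, -0.0033, 0.0024], "spin": 1.94}, {"travel": [-0.0348, -0.0021, 0.0023], "spin": 1.94}, {"travel": [-0.0349, -0.001, 0.0022], "spin": 1.94}, {"travel": [-0.0349, 0.0002, 0.0021], "spin": 1.94}, {"travel": [-0.0349, 0.0014, 0.002], "spin": 1.94}]
[1] [{"travel": [-0.0348, 0.0026, 0.0019], "spin": 1.94}, {"travel": [-0.0347, 0.0037, 0.0018], "spin": 1.94}]
```

Stone 124 is seated: parallel to the holder within 1° and about 1 mm off centre. On to stone 150.

Call:
{"name": "send_rows", "arguments": {"motion": [{"travel": [-0.0345,-0.003,0.001],"spin": 2},{"travel": [-0.035,-0.002,0.001],"spin": 2},{"travel": [-0.035,-0.001,0.001],"spin": 2},{"travel": [-0.035,0,0.001],"spin": 2},{"travel": [-0.035,0.0015,0.001],"spin": 2}], "gripper": 1, "squeeze": 55}}

```text
time_s: 21.77
tcp_pos: [0.4239, 0.2503, 0.142]
eef_rot: [-174.7, 2.6, -98.4]
contact_force: [1.3, 0.1, 0.0]
gripper_width: 0.0872
```

Call:
{"name": "send_rows", "arguments": {"motion": [{"travel": [-0.03,0.0025,0.001],"spin": 2},{"travel": [-0.02,0.002,0.001],"spin": 1},{"travel": [0,0,0],"spin": 0}]}}

```text
time_s: 22.02
tcp_pos: [0.4276, 0.3096, 0.1409]
eef_rot: [-174.8, 2.9, -101.3]
contact_force: [0.7, 0.1, 0.8]
gripper_width: 0.0873
```

```bash
python3 pile.py w15; python3 - <<'E'
from an import *
p,d=r.capture("side"); P=cloud("side",d); print(rect(P,(.432,.314),.1,.019,.031))
E
python3 plan.py '[[0.431,0.3137,0.05,-102]]'
```

```text
78 0
100 0
124 0
150 (8580, [0.4292, 0.3024], [0.1294, 0.0582], 78.4, 0.0243)
(1234, [0.4321, 0.3139], [0.152, 0.0594], 78.5, 0.0249)
tilt deg xy [5.58 1.74] t 22.12 [0.4268 0.3062 0.1404] [-174.86    2.81 -101.34] w 0.0876 F [-0.6 -0.3 -0. ] J [ 60.   8. -32.   5. -47. -75.]
[0] [{"travel": [-0.0012, 0.0018, 0.0302], "spin": 0.22}, {"travel": [-0.0012, 0.0018, 0.0302], "spin": 0.22}, {"travel": [-0.0012, 0.0018, 0.0302], "spin": 0.22}]
```

Call:
{"name": "send_rows", "arguments": {"motion": [{"travel": [-0.001,0.002,0.03],"spin": 0.2},{"travel": [-0.001,0.002,0.03],"spin": 0.1},{"travel": [-0.001,0.002,0.03],"spin": 0},{"travel": [0,0,0],"spin": 0}]}}

```text
time_s: 22.45
tcp_pos: [0.4308, 0.3113, 0.0499]
eef_rot: [-174.8, 3.1, -101.7]
contact_force: [-0.4, -1.8, -0.5]
gripper_width: 0.0877
```

```bash
python3 plan.py '[[0.4316,0.3133,0.011,-101.6,0.016]]'
```

```text
tilt deg xy [5.72 1.99] t 22.45 [0.4308 0.3113 0.0499] [-174.8     3.12 -101.65] w 0.0877 F [-0.4 -1.8 -0.5] J [ 60.  15. -38.   7. -33. -78.]
[0] [{"travel": [0.0, 0.001, 0.0129], "spin": -0.02}, {"travel": [0.0, 0.001, 0.0129], "spin": -0.02}, {"travel": [0.0, 0.001, 0.0129], "spin": -0.02}]
```

Call:
{"name": "send_rows", "arguments": {"motion": [{"travel": [-0.0005,0.001,0.014],"spin": 0},{"travel": [-0.001,0.001,0.013],"spin": 0},{"travel": [-0.001,0.001,0.009],"spin": 0},{"travel": [0,0,0],"spin": 0}]}}

```text
time_s: 22.78
tcp_pos: [0.4323, 0.3116, 0.0152]
eef_rot: [-174.8, 3.0, -101.7]
contact_force: [-0.3, -0.9, 0.3]
gripper_width: 0.0877
```

```bash
python3 plan.py '[[0.4316,0.3133,0.010,-101.6,0.016]]'
```

```text
tilt deg xy [5.69 1.83] t 22.78 [0.4323 0.3116 0.0152] [-174.79    2.97 -101.74] w 0.0877 F [-0.3 -0.9  0.3] J [ 60.  18. -40.   9. -28. -79.]
[0] [{"travel": [-0.0013, 0.0015, 0.0052], "spin": -0.14}]
```

Call:
{"name": "send_rows", "arguments": {"motion": [{"travel": [-0.002,0.0015,0.0045],"spin": 0},{"travel": [0,0.0005,0.0005],"spin": 0},{"travel": [0,0,0.0005],"spin": 0},{"travel": [0,0,0.0005],"spin": 0},{"travel": [0,0,0.0005],"spin": 0}], "gripper": -1}}

```text
time_s: 23.2
tcp_pos: [0.4327, 0.3151, 0.0125]
eef_rot: [-174.7, 3.2, -101.7]
contact_force: [-0.1, 0.6, -0.0]
gripper_width: 0.0603
```

Call:
{"name": "send_rows", "arguments": {"motion": [{"travel": [0,0,0.0005],"spin": 0},{"travel": [0,0,0],"spin": 0},{"travel": [0,0,0],"spin": 0}]}}

```text
time_s: 23.45
tcp_pos: [0.4325, 0.3149, 0.0125]
eef_rot: [-174.7, 3.2, -101.7]
contact_force: [0.2, 0.4, -2.4]
gripper_width: 0.0576
```

Call:
{"name": "send_rows", "arguments": {"motion": [{"travel": [0,0,-0.006],"spin": 0},{"travel": [0,0,-0.015],"spin": 0},{"travel": [0,0,-0.025],"spin": 0},{"travel": [0,0,-0.03],"spin": 0},{"travel": [0,0,-0.025],"spin": 0}]}}

```text
time_s: 23.87
tcp_pos: [0.4178, 0.3052, 0.1092]
eef_rot: [-175.1, 2.2, -101.9]
contact_force: [0.6, -0.0, -3.5]
gripper_width: 0.0581
```

```bash
python3 inhand.py .026 .0125 side; python3 plan.py '[[0.445,-0.27,0.13,-94.2,0.036]]'
```

```text
side [0.4178 0.3052 0.1092] [-175.14    2.24 -101.91] ends x [-0.0742  0.0325] y [-0.0257  0.0255] top 0.0111 682
 slopes [-0.056 -0.09  -0.013]
tilt deg xy [5.45 1.47] t 23.92 [0.4192 0.3072 0.1141] [-174.96    2.56 -101.84] w 0.0577 F [1.2 0.9 0.1] J [ 61.   9. -34.   6. -43. -77.]
[0] [{"travel": [0.0328, -0.0086, -0.0017], "spin": -0.45}, {"travel": [0.0329, -0.0084, -0.0017], "spin": -0.45}, {"travel": [0.033, -0.0081, -0.0017], "spin": -0.45}, {"travel": [0.033, -0.0079, -0.0017], "spin": -0.45}, {"travel": [0.0331, -0.0076, -0.0018], "spin": -0.45}]
[1] [{"travel": [0.0331, -0.0073, -0.0018], "spin": -0.45}, {"travel": [0.0332, -0.0071, -0.0018], "spin": -0.45}, {"travel": [0.0333, -0.0068, -0.0018], "spin": -0.45}, {"travel": [0.0333, -0.0066, -0.0019], "spin": -0.45}, {"travel": [0.0334, -0.0063, -0.0019], "spin": -0.45}]
[2] [{"travel": [0.0334, -0.006, -0.0019], "spin": -0.45}, {"travel": [0.0334, -0.0058, -0.0019], "spin": -0.45}, {"travel": [0.0335, -0.0055, -0.002], "spin": -0.45}, {"travel": [0.0335, -0.0053, -0.002], "spin": -0.45}, {"travel": [0.0336, -0.005, -0.002], "spin": -0.45}]
[3] [{"travel": [0.0336, -0.0047, -0.002], "spin": -0.45}, {"travel": [0.0336, -0.0045, -0.0021], "spin": -0.45}]
```

Call:
{"name": "send_rows", "arguments": {"motion": [{"travel": [0.02,-0.006,-0.002],"spin": -0.45},{"travel": [0.033,-0.0085,-0.002],"spin": -0.45},{"travel": [0.033,-0.008,-0.002],"spin": -0.45},{"travel": [0.033,-0.008,-0.002],"spin": -0.45},{"travel": [0.033,-0.0075,-0.002],"spin": -0.45}]}}

```text
time_s: 24.33
tcp_pos: [0.4272, 0.1525, 0.1239]
eef_rot: [-174.7, 2.8, -99.0]
contact_force: [1.2, -0.9, -3.4]
gripper_width: 0.0578
```

Call:
{"name": "send_rows", "arguments": {"motion": [{"travel": [0.033,-0.0075,-0.002],"spin": -0.45},{"travel": [0.033,-0.007,-0.002],"spin": -0.45},{"travel": [0.033,-0.007,-0.002],"spin": -0.45},{"travel": [0.033,-0.0065,-0.002],"spin": -0.45},{"travel": [0.033,-0.0065,-0.002],"spin": -0.45}]}}

```text
time_s: 24.75
tcp_pos: [0.4322, -0.0245, 0.1292]
eef_rot: [-174.7, 2.7, -96.5]
contact_force: [1.2, -0.8, -3.5]
gripper_width: 0.0579
```

Call:
{"name": "send_rows", "arguments": {"motion": [{"travel": [0.0335,-0.006,-0.002],"spin": -0.45},{"travel": [0.0335,-0.006,-0.002],"spin": -0.45},{"travel": [0.0335,-0.0055,-0.002],"spin": -0.45},{"travel": [0.03,-0.005,-0.002],"spin": -0.45},{"travel": [0.02,-0.004,-0.002],"spin": -0.45}]}}

```text
time_s: 25.17
tcp_pos: [0.4379, -0.1861, 0.1349]
eef_rot: [-174.7, 2.6, -94.2]
contact_force: [0.5, 0.1, -5.0]
gripper_width: 0.0577
```

```bash
python3 plan.py '[[0.44,-0.29,0.11,-94.2,0.036]]'
```

```text
tilt deg xy [5.46 2.16] t 25.17 [ 0.4379 -0.1861  0.1349] [-174.7     2.56  -94.21] w 0.0577 F [ 0.5  0.1 -5. ] J [ -1.   4. -33.  -3. -48.  -1.]
[0] [{"travel": [0.0348, -0.0026, 0.007], "spin": -0.0}, {"travel": [0.0348, -0.0026, 0.007], "spin": -0.0}, {"travel": [0.0348, -0.0026, 0.007], "spin": -0.0}]
```

Call:
{"name": "send_rows", "arguments": {"motion": [{"travel": [0.034,-0.0025,0.005],"spin": 0},{"travel": [0.034,-0.0025,0.005],"spin": 0},{"travel": [0.02,-0.0015,0.003],"spin": 0},{"travel": [0,0,0],"spin": 0}]}}

```text
time_s: 25.5
tcp_pos: [0.4374, -0.2812, 0.1177]
eef_rot: [-174.7, 2.6, -94.4]
contact_force: [-0.0, 0.3, -4.1]
gripper_width: 0.0574
```

```bash
python3 inhand.py .026 .0125 side wrist; python3 hold.py w16 .4396 -.32 .192 .096; python3 plan.py '[[0.44,-0.32,0.06,-94.2]]'
```

```text
side [ 0.4374 -0.2812  0.1177] [-174.73    2.63  -94.37] ends x [-0.0752  0.0723] y [-0.0258  0.0258] top 0.0125 267
 slopes [-0.059 -0.082 -0.013]
wrist [ 0.4371 -0.2801  0.1178] [-174.76    2.66  -94.4 ] ends x [-0.0302  0.0734] y [-0.0257  0.0257] top 0.0144 17639
 slopes [-0.055 -0.091 -0.013]
tcp [ 0.4372 -0.2791  0.1181] [-174.73    2.66  -94.36]
cleat (2759, [0.4362, -0.3909], [0.0927, 0.0427], -3.7, 0.0237)
board (7918, [0.4362, -0.3861], [0.0963, 0.0604], -3.9, 0.0148)
tilt deg xy [5.48 2.24] t 25.65 [ 0.4375 -0.2783  0.1185] [-174.69    2.66  -94.29] w 0.0577 F [ 0.4  0.4 -4.8] J [-14.  10. -28.  -5. -47.  12.]
[0] [{"travel": [0.022, -0.0002, 0.0284], "spin": -0.04}, {"travel": [0.022, -0.0002, 0.0284], "spin": -0.04}]
```

View pics/w16.png

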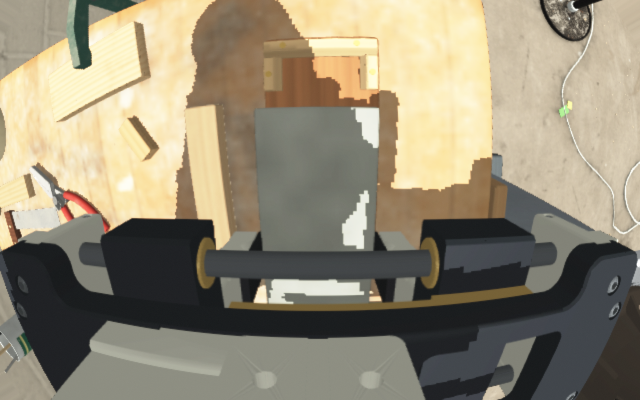

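Stone 150 is level in the jaws at (255–380, 108–300), with the holder's far end showing beyond it at (265–380, 40–105). I'll lower it with corrections as it goes.

```bash
python3 plan.py '[[0.44,-0.322,0.06,-93.9,0.03]]'
```

```text
tilt deg xy [5.48 2.24] t 25.65 [ 0.4375 -0.2783  0.1185] [-174.69    2.66  -94.29] w 0.0577 F [ 0.4  0.4 -4.8] J [-14.  10. -28.  -5. -47.  12.]
[0] [{"travel": [0.0154, -0.0002, 0.0189], "spin": -0.13}, {"travel": [0.0154, -0.0002, 0.0189], "spin": -0.13}, {"travel": [0.0154, -0.0001, 0.0189], "spin": -0.13}]
```

Call:
{"name": "send_rows", "arguments": {"motion": [{"travel": [0.021,0,0.026],"spin": 0},{"travel": [0.021,0,0.024],"spin": 0},{"travel": [0,0,0],"spin": 0}]}}

```text
time_s: 25.9
tcp_pos: [0.4416, -0.3163, 0.0683]
eef_rot: [-174.3, 2.6, -93.9]
contact_force: [-0.2, 0.2, -4.4]
gripper_width: 0.0578
```

```bash
python3 plan.py '[[0.44,-0.322,0.041,-93.9,0.015]]'
```

```text
tilt deg xy [5.84 2.2 ] t 25.9 [ 0.4416 -0.3163  0.0683] [-174.32    2.61  -93.95] w 0.0578 F [-0.2  0.2 -4.4] J [-18.  16. -28.  -6. -42.  18.]
[0] [{"travel": [0.0035, 0.0019, 0.0134], "spin": -0.02}, {"travel": [0.0035, 0.0019, 0.0134], "spin": -0.02}]
```

Call:
{"name": "send_rows", "arguments": {"motion": [{"travel": [0.004,0.002,0.013],"spin": 0},{"travel": [0.003,0.002,0.012],"spin": 0},{"travel": [0,0,0],"spin": 0}]}}

```text
time_s: 26.15
tcp_pos: [0.4402, -0.3193, 0.0423]
eef_rot: [-174.3, 2.6, -93.8]
contact_force: [-0.1, 0.6, -4.3]
gripper_width: 0.0574
```

```bash
python3 plan.py '[[0.44,-0.322,0.027,-93.9,0.006]]'
```

```text
tilt deg xy [5.8  2.25] t 26.15 [ 0.4402 -0.3193  0.0423] [-174.35    2.64  -93.78] w 0.0574 F [-0.1  0.6 -4.3] J [-18.  18. -29.  -6. -38.  19.]
[0] [{"travel": [0.0011, 0.0005, 0.005], "spin": 0.04}, {"travel": [0.0011, 0.0005, 0.005], "spin": 0.04}, {"travel": [0.0011, 0.0005, 0.005], "spin": 0.04}]
```

Call:
{"name": "send_rows", "arguments": {"motion": [{"travel": [0.0025,0.001,0.006],"spin": 0},{"travel": [0.001,0.001,0.006],"spin": 0},{"travel": [0,0,0.002],"spin": 0}]}}

```text
time_s: 26.4
tcp_pos: [0.441, -0.3202, 0.0295]
eef_rot: [-174.2, 2.6, -93.6]
contact_force: [0.3, -0.2, -3.8]
gripper_width: 0.0576
```

```bash
python3 plan.py '[[0.44,-0.322,0.026,-93.9,0.006]]'; python3 seat.py w17 .44 -.3205 .075 .039 .192 .096
```

```text
tilt deg xy [5.93 2.22] t 26.4 [ 0.441  -0.3202  0.0295] [-174.21    2.6   -93.55] w 0.0576 F [ 0.3 -0.2 -3.8] J [-18.  19. -29.  -7. -37.  20.]
[0] [{"travel": [0.002, 0.0013, 0.0033], "spin": 0.35}]
stone (16777, [0.4391, -0.3429], [0.1049, 0.0893], 89.2, 0.0419)
board (5630, [0.4391, -0.343], [0.1479, 0.0965], 86.3, 0.0136)
slopes [ 0.01031243 -0.01209699  0.03312217] z 0.0419 F [-0.  -0.2 -4.9] [ 0.4411 -0.3202  0.0295]
```

Call:
{"name": "send_rows", "arguments": {"motion": [{"travel": [0.002,0.0015,0.004],"spin": 0.3},{"travel": [0.0005,0.0005,0.002],"spin": 0},{"travel": [0,0,0],"spin": 0}]}}

```text
time_s: 26.7
tcp_pos: [0.4417, -0.322, 0.0272]
eef_rot: [-174.0, 2.6, -93.7]
contact_force: [-0.4, 0.0, -4.9]
gripper_width: 0.0574
```

```bash
python3 seat.py w18 .44 -.3205 .075 .039 .192 .096; python3 plan.py '[[0.44,-0.322,0.026,-93.9,0.006]]'
```

```text
stone (18886, [0.4423, -0.3421], [0.1067, 0.0861], -77.0, 0.0399)
board (5235, [0.4393, -0.3443], [0.1456, 0.0964], 86.3, 0.0138)
slopes [ 0.00747505 -0.00900358  0.03340642] z 0.0399 F [-0.2 -0.3 -3.7] [ 0.442  -0.3223  0.0272]
tilt deg xy [6.18 2.13] t 26.75 [ 0.442  -0.3223  0.0272] [-173.96    2.54  -93.7 ] w 0.0576 F [-0.2 -0.3 -3.7] J [-19.  19. -29.  -7. -36.  20.]
[0] [{"travel": [-0.0001, 0.0021, 0.001], "spin": 0.2}]
```

Call:
{"name": "send_rows", "arguments": {"motion": [{"travel": [0,0.0025,0.0025],"spin": 0.2},{"travel": [0,0.001,0.001],"spin": 0}]}}

```text
time_s: 26.92
tcp_pos: [0.4418, -0.3226, 0.0266]
eef_rot: [-173.6, 2.5, -93.8]
contact_force: [-2.7, 5.5, 8.6]
gripper_width: 0.0577
```

```bash
python3 seat.py w19 .44 -.3205 .075 .039 .192 .096
```

```text
stone (18758, [0.4419, -0.3423], [0.1066, 0.0861], -76.8, 0.039)
board (5160, [0.4391, -0.3443], [0.1454, 0.0962], 86.4, 0.0137)
slopes [ 0.01017937 -0.00041039  0.03435807] z 0.039 F [-0.5  4.8 11.5] [ 0.4418 -0.3225  0.0265]
```

Stone 150 has touched down (top at 0.039 m, level). Releasing and backing off.

Call:
{"name": "send_rows", "arguments": {"motion": [{"travel": [0,0,0],"spin": 0},{"travel": [0,0,0],"spin": 0},{"travel": [0,0,0],"spin": 0},{"travel": [0,0,0],"spin": 0}], "gripper": 0.8}}

```text
time_s: 27.3
tcp_pos: [0.4437, -0.3236, 0.0282]
eef_rot: [-173.3, 2.3, -93.8]
contact_force: [0.4, -0.0, -0.0]
gripper_width: 0.077
```

Call:
{"name": "send_rows", "arguments": {"motion": [{"travel": [0,0,-0.01],"spin": 0},{"travel": [0,0,-0.035],"spin": 0},{"travel": [0,0,-0.04],"spin": 0},{"travel": [-0.03,0,-0.03],"spin": 0},{"travel": [-0.03,0,-0.03],"spin": 0}]}}

```text
time_s: 27.72
tcp_pos: [0.4263, -0.2712, 0.1726]
eef_rot: [-174.2, 2.5, -94.2]
contact_force: [0.9, 0.5, -0.3]
gripper_width: 0.0789
```

Call:
{"name": "send_rows", "arguments": {"motion": [{"travel": [-0.03,0,-0.03],"spin": 0},{"travel": [0,0,0],"spin": 0},{"travel": [0,0,0],"spin": 0}]}}

```text
time_s: 27.97
tcp_pos: [0.4273, -0.2412, 0.2142]
eef_rot: [-173.4, 2.3, -94.1]
contact_force: [0.4, 0.1, -0.8]
gripper_width: 0.0788
```

```bash
python3 seat.py w20 .44 -.3205 .08 .039 .192 .096
python3 - <<'E'
from an import *
for c in ("side","scene"):
    p,d=r.capture(c); P=cloud(c,d); print(c)
    if c=="side": cv2.imwrite("pics/s2.png",cv2.resize(p[130:290,230:480],(800,512),interpolation=cv2.INTER_CUBIC))
    for n,cc,tz,rad,sp in (("150",(.44,-.3205),.039,.085,.0125),("124",(.431,.005),.034,.07,.010),("100",(.6698,-.147),.030,.058,.008),("78",(.655,.15),.026,.045,.006)):
        print(n,rect(P,cc,rad,tz-.003,tz+.004))
    for n in ("chisel_centre","screwdriver_centre"): print(n,[(np.round(toworld(c,q["at"]),3).tolist(),round(q["conf"],2)) for q in r.pinpoint(c,n)[:2]])
print(r.get_state()["gripper_width"],r.get_state()["contact_force"])
E
```

```text
stone (7376, [0.4424, -0.3237], [0.1508, 0.0589], 86.0, 0.0392)
board (2718, [0.4412, -0.322], [0.1581, 0.0971], 85.8, 0.0141)
slopes [ 0.00142432 -0.00085807  0.03825162] z 0.0392 F [ 0.3 -0.1  1.5] [ 0.4277 -0.2417  0.2146]
side
150 (331, [0.4418, -0.3212], [0.1555, 0.0603], 87.2, 0.0393)
124 (399, [0.4321, 0.005], [0.1257, 0.0487], -85.6, 0.0344)
100 (152, [0.6705, -0.1493], [0.106, 0.0414], 82.2, 0.03)
78 (160, [0.6574, 0.1483], [0.083, 0.0336], 77.4, 0.0259)
chisel_centre [([0.735, -0.001, 0.012], 0.63), ([0.431, 0.004, 0.02], 0.22)]
screwdriver_centre [([0.404, 0.153, 0.015], 0.57)]
scene
150 (86, [0.4538, -0.3188], [0.1131, 0.0611], -60.4, 0.0389)
124 (68, [0.4305, 0.0258], [0.0687, 0.0351], -78.9, 0.0351)
100 (42, [0.6736, -0.1389], [0.081, 0.0314], 80.0, 0.0302)
78 (30, [0.6566, 0.1536], [0.0695, 0.0207], 81.1, 0.0264)
chisel_centre [([0.732, -0.001, 0.012], 0.68)]
screwdriver_centre [([0.403, 0.151, 0.012], 0.46)]
0.07861592228802111 [ 0.24277833 -0.16086327 -0.40893615]
```

View pics/s2.png

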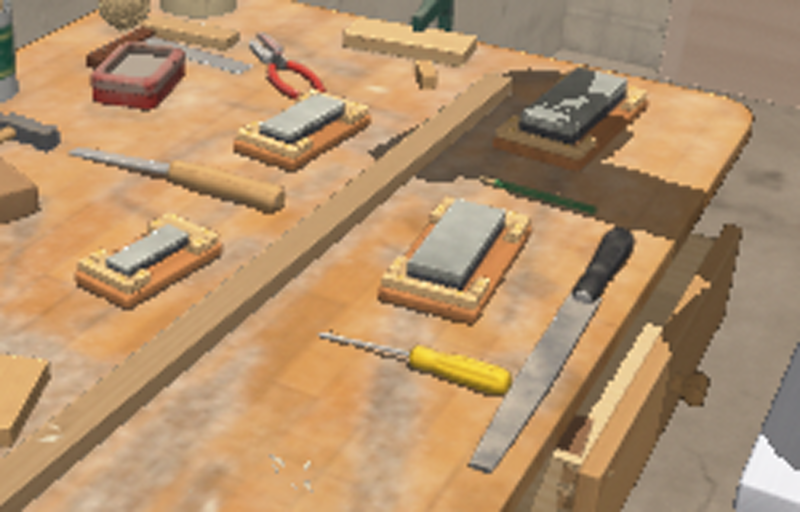

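All four stones lie flat between their cleats: 150 at (575,105), 124 at (455,245), 100 at (305,118) and 78 at (150,250). The chisel at (180,180) and the screwdriver at (420,365) are unmoved, and the gripper is clear. Handing in.

```bash
python3 -c "
from plant import r
print(r.close_job())"
```

```text
the job is handed in; nothing more can be done
None
```

I took the pile apart from the top (78, 100, 124, 150), seated each stone in the holder of its own size, backed the gripper clear, and handed the job in at about 28 s. The hand-in reports no verdict.

| Stone | Top height measured / expected (mm) | Off centre | Angle to holder |
|---|---|---|---|
| 150 | 39.2 / 39 | about 2–3 mm | under 1° |
| 124 | 34.4 / 34 | about 1–2 mm | under 1° |
| 100 | 30.2 / 30 | about 3 mm | under 1° |
| 78 | 26.2 / 26 | about 1–2 mm | about 1° |

- **Level:** the wrist-camera slopes after release were under 0.01 rad for the 100, 124 and 150. That fit failed for the 78, so I judged it flat from its top height and the pictures.
- **Tools:** the chisel and screwdriver read within about 4 mm of where they started, which is the accuracy of the reading. The pink look-alike was not touched.
- **Checks that disagreed:**
  - The last side view read the 78's yaw as 77°, against 82° from the closer wrist view. The view was coarse, and I trusted the wrist.
  - The last scene view cut off parts of the stones, so its centres were not used.
  - The tool's tilt crept to about 6° during the job. The stones still stayed level in the jaws within about 2–3°.

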